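# Sort the cabinet fittings at the showroom counter

### The arm

A 6-joint arm with a two-finger parallel gripper is mounted at the origin on the work surface. World frame = base frame: x ahead of the robot, y to its left, z up, the work surface at z = 0. Lengths are in m, angles in rad, forces in N, time in s.
With the tool pointing down it reaches from about 0.4 to 0.825 m from the base axis. Payload 7 kg.
Tool frame: the origin (TCP) lies between the finger pads; the fingertips stand ctrl.tip_reach ahead of it and the grasp point (between the pads) lies 8 mm behind it (ctrl.tip_reach is the distance from the TCP to the fingertips, in m); z points along the fingers, y is the direction in which the jaws open and shut (so a half turn about z gives the same grasp; the last joint's range is limited). The gripper opens to 85 mm and grips with 20 to 120 N. Pads are 22 mm wide; open, the fingers measure 114 mm over their backs; the gripper's body (76 mm by 85 mm) begins 54 mm behind the grasp point. The pads swing forward as they close: fully open they stand 13 mm farther back than shut.
Start: joints at [1.434, 0.359, 0.012, 0, -1.224, -0.288], TCP at [0.278, 0.615, 0.242] pointing down, gripper open.
Joint ranges: [-3.07, 3.07], [-1.43, 2.12], [-1.02, 1.25], [-3.03, 1.67], [-3.05, -0], [-3.03, 3.03]. Speed limits (rad/s): [2.39, 2.39, 3.01, 3.14, 3.14, 3.14].

### API

Orientations are given as a unit quaternion [w, x, y, z].
In Python, from workcell import ctrl gives the robot as it stands.
- The arm moves only by the tool step_arm, never from a script. Its argument "steps" is one flat list of numbers, 7 for each row, row after row: the shift along the tool's x, y, z in m, then the turn, a rotation vector about the tool's x, y, z in degrees, then the closure, from 0 (fully open) to 1 (shut). A call has 1 to 5 rows; each row shifts and turns the commanded pose from where the row before left it, along the tool's axes as they then stand; what a row does not reach is not made up. A row lasts 1/10 s, in which the tool goes at most 50 mm and 8.59 degrees, less where a joint would pass 70% of its speed; a pose out of reach is approached as far as the arm can. A call with a gripper value outside its range is refused whole. The fingers move at their own pace and stop on an object; "force" is the grip in N (left out, the last holds). Time passes only in rows, so rows that do not move let the fingers close. It gives the time, the measured TCP pose, the force and the opening at its end, in the units of the state.
- ctrl.read_state(): the state, without advancing time (a new reading comes with each control period).
- ctrl.camera(name): name is "scene" or "side" or "wrist"; returns (picture, depth): 400x640x3 uint8, blue, green, red; 400x640 float32, m along the optical axis (not along the pixel's ray), 0 where there is no reading.
- ctrl.calibration(name): a dict with "intrinsics" (3x3 intrinsics, pixels), "D" ([k1, k2, p1, p2, k3] as OpenCV has them; the pictures are not rectified), "rvec" (rotation vector, rad) and "tvec" (3), from world to camera coordinates, as OpenCV has them; the wrist camera has in their place "T_tool_cam" (4x4, takes a point from camera to tool coordinates, whose origin is the TCP and whose axes are the flange's). Camera axes: x right, y down, z forward; pixel columns grow to the right and rows downward; lengths in m; the calibration is good to about 2 mm. A picture is of the moment at which its call begins: read the wrist's pose just before it. calibration takes no time and is no camera call.
- ctrl.job_done(): hands the job in, once; it reports no verdict.
The state is a dict: "clock": time; "qpos": joint angles; "joint_velocities": joint speeds; "effort": joint torques, N m; "position": TCP position; "ee_rot": TCP orientation; "ft_force": force on the tool from outside, world axes, zero at the start; "torque": the same for the moment, N m; "opening": opening from 0.0 (shut) to 1.0 (fully open).
Only numpy, scipy, OpenCV 4.12 (cv2) and the standard library are available. Lean on these libraries where they do the work, as an engineer would, in place of code of your own. Each camera call takes 0.05 s, during which the arm holds its last target.

### The job

Tidy the loose cabinet fittings on the showroom counter: lay the two bar handles inside the grey bin that has a sample handle on its side, put the round knob inside the grey bin with the sample knob, and stand the fallen furniture leg upright on its square plate, flat on the floor of the shallow wooden tray. The knob and the leg are under the riser shelf: reach in from its open front without bumping the shelf, and leave everything else where it stands.

Things in the scene. Friction and masses are not known exactly. Their poses are not given: they have to be found in the camera images.
- handle_a: brushed steel bar handle (drawer pull) lying flat on its side like a U: bar 120 x 12 mm, 12 mm high, and two 12 mm wide stubs that stick out 24 mm from one side of the bar, centred 48 mm either side of its middle. Origin: under the middle of the bar; x along the bar, y towards the stubs, z up. 70 g (varies)
- handle_b: brushed steel bar handle (drawer pull) lying flat on its side like a U: bar 120 x 12 mm, 12 mm high, and two 12 mm wide stubs that stick out 24 mm from one side of the bar, centred 48 mm either side of its middle. Origin: under the middle of the bar; x along the bar, y towards the stubs, z up. 70 g (varies) (same as handle_a)
- handle_a_end1 (a point): +x end of the bar of handle_a: 55 mm from its middle, at mid thickness
- handle_a_end2 (a point): -x end of the bar of handle_a: 55 mm from its middle, at mid thickness
- handle_b_end1 (a point): +x end of the bar of handle_b: 55 mm from its middle, at mid thickness
- handle_b_end2 (a point): -x end of the bar of handle_b: 55 mm from its middle, at mid thickness
- knob: round steel cabinet knob standing on its base: 30 mm tall, cap 34 mm across from 19 to 26 mm up, foot 24 mm across, neck 18 mm. Origin: centre of its underside; z up its axis. 60 g (varies). Stands under the riser's board, about 70 mm from its middle
- leg: furniture leg, 120 mm long: square dark steel mounting plate 50 x 50 x 6 mm at one end, then a round wooden shaft tapering from 35 mm to 30 mm across at the plain tip. Origin: centre of the plate's outer face; z from the plate along the shaft to the tip. It starts fallen under the riser's board, resting on one edge of the plate and on the tip (tip about 5 degrees lower), the plate pointing roughly to the riser's back (its +x, within about 0.2 rad). 150 g (varies)
- handle_bin: open grey steel bin fixed to the table, 170 (x) x 130 (y) x 45 mm high outside, walls and floor 4 mm; a sample bar handle is fixed on the outside of its +y (long) wall, sticking out up to 36 mm. Origin: under its centre on the table; x along the long side
- knob_bin: open grey steel bin fixed to the table, 170 (x) x 130 (y) x 45 mm high outside, walls and floor 4 mm; a sample knob is fixed on the outside of its +y (long) wall, sticking out up to 30 mm. Origin: under its centre on the table; x along the long side
- leg_tray: shallow wooden tray fixed to the table, 170 (x) x 130 (y) x 18 mm high outside, walls and floor 4 mm. Origin: under its centre on the table; x along the long side
- riser: fixed riser shelf: wooden board 80 (x) x 340 (y) x 16 mm with its underside 220 mm above the table, carried by two 20 mm square posts at the two corners of its back (+x) side (30 mm behind the centre, 160 mm to either side); its -x side is the open front, without posts, and looks across the table to the robot's right (turned 1.1 to 1.4 rad); flat sample tiles on top reach up to 25 mm above the board. Origin: on the table under the board's centre
- jar: glass jar with a white lid, 40 mm across, 60 mm tall, under the riser between the leg and the knob, near its back. Not part of the job; origin under its centre
- tape_measure: black tape measure lying flat among the handles, 65 x 60 x 34 mm. Not part of the job; origin under its centre
- mug: white mug, 76 mm across, 85 mm tall, handle on one side. Not part of the job; origin under its centre
- screwdriver: screwdriver with a wooden handle, 180 mm long, lying on the right; origin near its middle. Not part of the job
- tape_roll: cardboard tape roll lying flat, 84 mm across, 24 mm tall, near the robot. Not part of the job; origin under its centre
- spray: white bottle, 60 mm across, 160 mm tall. Not part of the job; origin under its centre
- sign_holder: blank grey and white sign stand, base 70 x 110 mm, 135 mm tall. Not part of the job; origin under its centre
Things that resemble listed ones, but are neither listed nor needed, are in the scene too. What is shaped like the handle_bin but purple is not meant.

How it is judged:
At the end, for the whole second after the job is handed in: Handle ends and the knob base are inside their bins' walls, below the 45 mm rim; the leg stands on its plate in the tray within 0.08 rad of upright, plate under 10 mm above the table, centre within 60 mm (x) and 40 mm (y) of the tray's; all released, slower than 0.02 m/s (x of handle_a_end1 in the frame of handle_bin between -0.081 and 0.081 m and y of handle_a_end1 in the frame of handle_bin between -0.061 and 0.061 m and z of handle_a_end1 in the frame of handle_bin between 0 and 0.045 m and x of handle_a_end2 in the frame of handle_bin between -0.081 and 0.081 m and y of handle_a_end2 in the frame of handle_bin between -0.061 and 0.061 m and z of handle_a_end2 in the frame of handle_bin between 0 and 0.045 m and x of handle_b_end1 in the frame of handle_bin between -0.081 and 0.081 m and y of handle_b_end1 in the frame of handle_bin between -0.061 and 0.061 m and z of handle_b_end1 in the frame of handle_bin between 0 and 0.045 m and x of handle_b_end2 in the frame of handle_bin between -0.081 and 0.081 m and y of handle_b_end2 in the frame of handle_bin between -0.061 and 0.061 m and z of handle_b_end2 in the frame of handle_bin between 0 and 0.045 m and x of knob in the frame of knob_bin between -0.081 and 0.081 m and y of knob in the frame of knob_bin between -0.061 and 0.061 m and z of knob in the frame of knob_bin between 0 and 0.045 m and x of leg in the frame of leg_tray between -0.06 and 0.06 m and y of leg in the frame of leg_tray between -0.04 and 0.04 m and z of leg in the frame of leg_tray between 0 and 0.01 m and angle between leg's own z axis and vertical below 0.08 rad and linear speed of each of handle_a, handle_b, knob, leg below 0.02 m/s and contact force between each of handle_a, handle_b, knob, leg and the fingers below 0.1 N); the robot touches nothing.
It fails at once if one of the other things on the table (jar, tape measure, mug, screwdriver, tape roll, bottle, sign stand) is pushed more than 25 mm out of its place (distance of any of jar, tape_measure, mug, screwdriver, tape_roll, spray, sign_holder from where it was at the start of the episode above 0.025 m).
It fails at once if the riser shelf is struck with more than 15 N by arm or gripper (contact force between any of the arm, the fingers and riser above 15 N).
It also fails if it takes over 72 s, if anything falls off the work surface, if the arm or the gripper's body presses on something with over 40 N, if the wrist force passes 120 N, or if a joint passes its speed limit or range.

## Working session

There is one attempt and no reset: what is moved stays moved. The work goes in short steps, Python scripts to look and compute and a tool call to move; the robot and the scene stay as the last step left them, time stands still between calls to the robot, and variables do not carry over. Pictures are saved under pics/ and viewed, and the job is handed in when it is done.

Besides the shell and the picture viewer there is one more tool, called as a command line: name --argument value ..., lists and objects as JSON in quotes. step_arm: Moves the arm, as the interface text tells. Its arguments: {"type":"object","properties":{"steps":{"type":"array","items":{"type":"number"}},"force":{"type":"number"}},"required":["steps"]}

```bash
ls -la; mkdir -p pics
python3 - <<'E'
from workcell import ctrl
import cv2, numpy as np
print(ctrl.tip_reach, ctrl.read_state())
for n in ["scene","side"]:
    im,d=ctrl.camera(n); cv2.imwrite(f"pics/{n}0.png",im); np.savez(f"pics/{n}0.npz",im=im,d=d)
    print(n,ctrl.calibration(n))
print(ctrl.calibration("wrist"))
s=ctrl.read_state()
im,d=ctrl.camera("wrist"); cv2.imwrite("pics/wrist0.png",im); np.savez("pics/wrist0.npz",im=im,d=d,p=s["position"],q=s["ee_rot"])
E
```

```text
total 12
drwxr-xr-x  3 agent agent 4096 Dec  7 14:19 .
drwxr-xr-x 23 root  root  4096 Dec  7 14:19 ..
drwxr-xr-x  2 agent agent 4096 Dec  7 14:19 pics
0.011 {'clock': 0.0, 'qpos': array([ 1.43410310e+00,  3.59390250e-01,  1.10361581e-02, -3.27155285e-04,
       -1.22410872e+00, -2.88090978e-01]), 'joint_velocities': array([-0.00083043,  0.00083737, -0.00070794,  0.00100551, -0.00069385,
       -0.00095183]), 'effort': array([-8.93523702e-04, -5.83321166e+01,  2.93409365e+01,  6.93644911e+00,
       -6.22642343e-03, -1.25067487e-05]), 'position': array([0.27802681, 0.61456036, 0.24135576]), 'ee_rot': array([ 8.42486510e-04,  9.77517364e-01, -2.10853230e-01, -9.03432893e-05]), 'ft_force': array([0.45040789, 0.79232186, 0.05820624]), 'torque': array([-0.00189638,  0.03441971,  0.02639535]), 'opening': 1.0000076467921937}
scene {'intrinsics': array([[424.19515073,   0.        , 324.80041879],
       [  0.        , 424.19515073, 200.58923388],
       [  0.        ,   0.        ,   1.        ]]), 'D': array([-0.0107703,  0.       ,  0.       ,  0.       ,  0.       ]), 'rvec': array([ 2.03
[... 362 characters left out ...]
2.3803066 , -0.23892937,  0.08718933]), 'tvec': array([-0.42482441,  0.09669418,  1.88735109])}
{'intrinsics': array([[337.99755699,   0.        , 319.07338255],
       [  0.        , 337.99755699, 202.78648118],
       [  0.        ,   0.        ,   1.        ]]), 'D': array([-0.03586505,  0.        ,  0.        ,  0.        ,  0.        ]), 'T_tool_cam': array([[ 1.13604663e-03, -9.50007934e-01, -3.12223692e-01,
         8.10529740e-02],
       [ 9.99999204e-01,  9.07864748e-04,  8.76189156e-04,
         4.74945361e-04],
       [-5.48929767e-04, -3.12224439e-01,  9.50008210e-01,
        -1.31935277e-01],
       [ 0.00000000e+00,  0.00000000e+00,  0.00000000e+00,
         1.00000000e+00]])}
```

View pics/scene0.png

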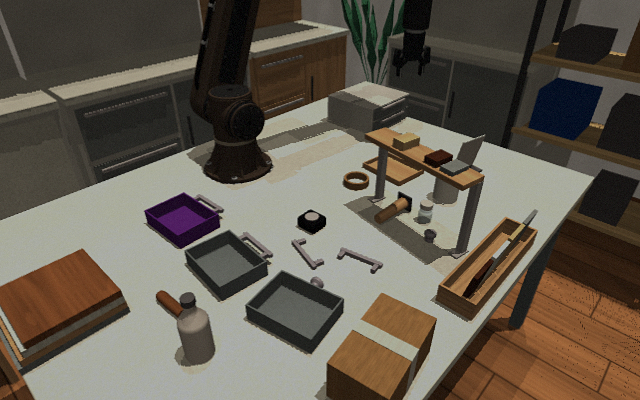

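View pics/side0.png

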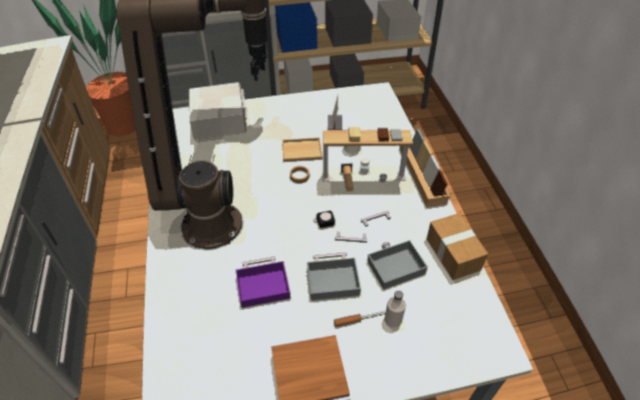

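View pics/wrist0.png

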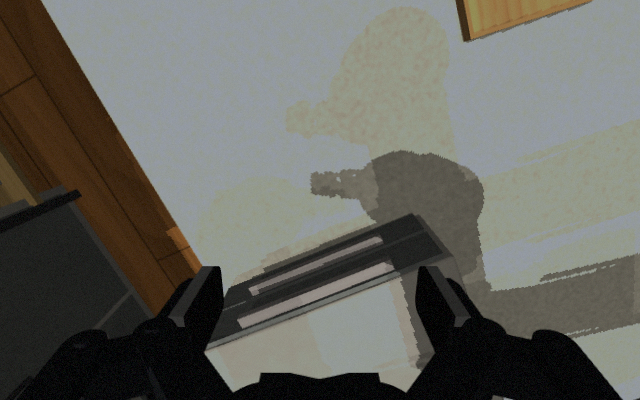

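The scene view shows the grey bins at (227,263) with a sample handle and (295,308) with a sample knob at (317,282). A purple bin is at (182,218), and the tray is at (393,168). The handles are at (307,252) and (360,260), the leg at (393,208) and the knob at (430,236). I'll enlarge and measure these.

```bash
cat > h.py <<'E'
import cv2, numpy as np
from scipy.spatial.transform import Rotation as R
from workcell import ctrl
def load(f):
    z=np.load(f); return z
def pose(cal,p=None,q=None):
    "camera->world R,t"
    if "rvec" in cal:
        Rm=R.from_rotvec(cal["rvec"]).as_matrix(); return Rm.T, -Rm.T@cal["tvec"]
    Rt=R.from_quat(np.r_[q[1:],q[0]]).as_matrix(); T=cal["T_tool_cam"]
    return Rt@T[:3,:3], Rt@T[:3,3]+p
def rays(n,uv):
    c=ctrl.calibration(n); u=cv2.undistortPoints(np.float64(uv).reshape(-1,1,2),c["intrinsics"],c["D"]).reshape(-1,2)
    return np.c_[u,np.ones(len(u))]
def onplane(n,uv,z,p=None,q=None):
    Rm,t=pose(ctrl.calibration(n),p,q); d=rays(n,uv)@Rm.T
    return t+d*((z-t[2])/d[:,2])[:,None]
def cloud(n,d,p=None,q=None):
    h,w=d.shape; u,v=np.meshgrid(np.arange(w),np.arange(h))
    Rm,t=pose(ctrl.calibration(n),p,q)
    P=(rays(n,np.c_[u.ravel(),v.ravel()])*d.reshape(-1,1))@Rm.T+t
    P[d.ravel()==0]=np.nan
    return P.reshape(h,w,3)
def proj(n,P,p=None,q=None):
    c=ctrl.calibration(n); Rm,t=pose(c,p,q); X=(np.float64(P).reshape(-1,3)-t)@Rm
    return cv2.projectPoints(X,np.zeros(3),np.zeros(3),c["intrinsics"],c["D"])[0].reshape(-1,2)
def crop(im,x0,y0,x1,y1,k,f):
    cv2.imwrite(f,cv2.resize(im[y0:y1,x0:x1],None,fx=k,fy=k,interpolation=cv2.INTER_CUBIC))
E
python3 - <<'E'
from h import *
s=load("pics/scene0.npz"); t=load("pics/side0.npz")
crop(s["im"],330,120,530,260,4,"pics/s_c1.png"); crop(s["im"],140,180,400,350,3,"pics/s_c2.png")
crop(t["im"],230,110,440,300,3.5,"pics/t_c1.png")
C=cloud("scene",s["d"]);D=cloud("side",t["d"])
for u,v in [(227,263),(295,308),(393,168),(307,252),(360,260),(393,208),(430,236),(311,220),(182,218),(425,160)]: print("sc",(u,v),C[v,u].round(3))
for u,v in [(263,285),(333,280),(397,265),(300,150),(347,180),(383,178),(325,218),(350,237),(377,217),(370,137),(300,174),(218,110)]: print("si",(u,v),D[v,u].round(3))
E
```

```text
sc (227, 263) [ 0.389 -0.337  0.004]
sc (295, 308) [ 0.623 -0.323  0.005]
sc (393, 168) [0.409 0.36  0.005]
sc (307, 252) [ 0.505 -0.165  0.002]
sc (360, 260) [ 0.627 -0.094  0.002]
sc (393, 208) [0.575 0.12  0.033]
sc (430, 236) [0.72  0.086 0.028]
sc (311, 220) [ 0.444 -0.087  0.034]
sc (182, 218) [ 0.132 -0.309  0.002]
sc (425, 160) [0.672 0.083 0.242]
si (263, 285) [ 0.165 -0.32   0.01 ]
si (333, 280) [ 0.407 -0.342  0.001]
si (397, 265) [ 0.644 -0.328  0.005]
si (300, 150) [0.409 0.354 0.004]
si (347, 180) [0.561 0.1   0.033]
si (383, 178) [0.71  0.086 0.029]
si (325, 218) [ 0.432 -0.084  0.035]
si (350, 237) [ 0.508 -0.173  0.01 ]
si (377, 217) [ 0.638 -0.087 -0.003]
si (370, 137) [0.649 0.114 0.233]
si (300, 174) [0.384 0.206 0.001]
si (218, 110) [0.075 0.576 0.115]
```

View pics/s_c1.png

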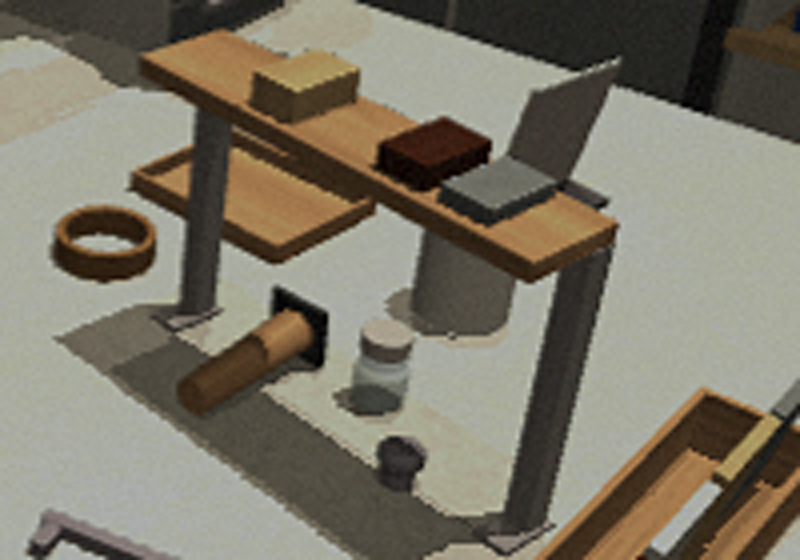

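View pics/s_c2.png

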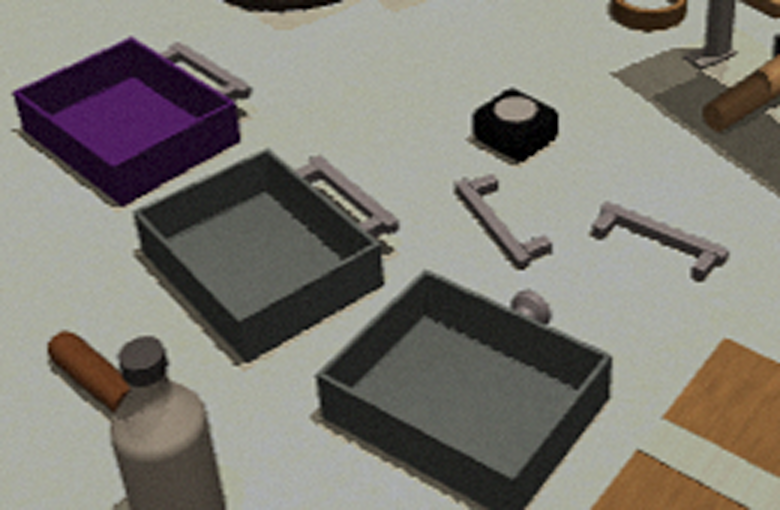

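View pics/t_c1.png

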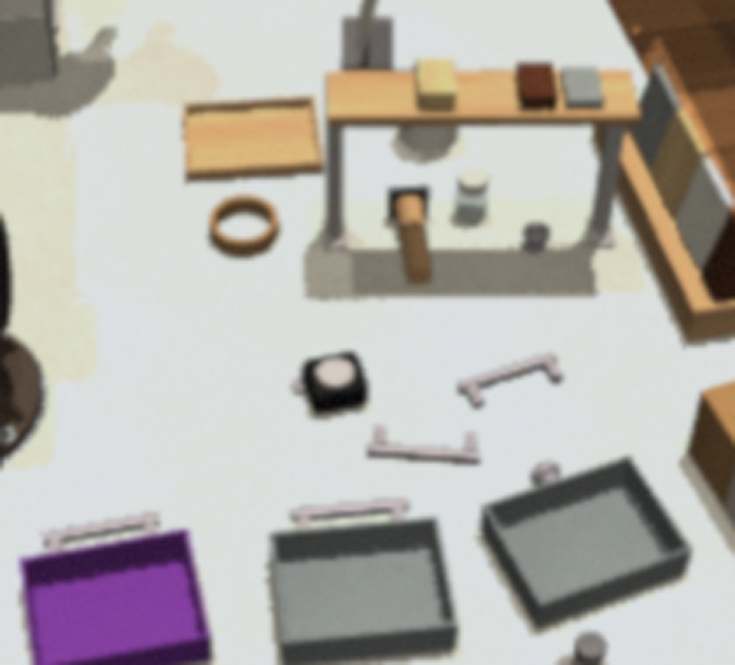

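```bash
cat > meas.py <<'E'
from h import *
for n in ["scene","side"]:
    z=load(f"pics/{n}0.npz"); im=z["im"]; P=cloud(n,z["d"])
    print("==",n)
    hsv=cv2.cvtColor(im,cv2.COLOR_BGR2HSV)
    # bins by height of rim
    for nm,c,zl,zh in [("hbin",(.40,-.33),.036,.06),("kbin",(.633,-.325),.036,.06),("tray",(.409,.357),.011,.026)]:
        m=(abs(P[...,0]-c[0])<.13)&(abs(P[...,1]-c[1])<.12)&(P[...,2]>zl)&(P[...,2]<zh)
        m=m.astype(np.uint8)
        # contour rim
        k,lab,st,_=cv2.connectedComponentsWithStats(m,connectivity=8)
        b=1+np.argmax(st[1:,4]); pts=P[lab==b][:,:2]
        r=cv2.minAreaRect((pts*1000).astype(np.float32)); print(nm,st[b],r)
        lo=np.median(P[lab==b],axis=0); print("  zmed",lo)
    # floor colours
    for nm,c,half,zz in [("ha",(.51,-.165),.08,.006),("hb",(.635,-.09),.085,.006)]:
        G=onplane(n,np.c_[[a.ravel() for a in np.meshgrid(np.arange(640),np.arange(400))]].T,zz).reshape(400,640,3)
        v=im.astype(float)
        reg=(np.hypot(G[...,0]-c[0],G[...,1]-c[1])<half)
        bg=np.median(v[reg],axis=0); m=reg&(np.abs(v-bg).sum(2)>70)
        k,lab,st,_=cv2.connectedComponentsWithStats(m.astype(np.uint8),connectivity=8)
        b=1+np.argmax(st[1:,4]); pts=G[lab==b][:,:2]
        (cx,cy),(w,h),a=r=cv2.minAreaRect((pts*1000).astype(np.float32)); 
        ang=np.deg2rad(a) if w>h else np.deg2rad(a+90)
        u=np.array([np.cos(ang),np.sin(ang)]); vv=np.array([-u[1],u[0]])
        q=pts-np.array([cx,cy])/1000
        print(nm,st[b],bg,"rect",np.round(r[0],1),np.round(r[1],1),"barang",ang, "mean across",(q@vv).mean(), "mean along",(q@u).mean())
E
python3 meas.py
```

```text
== scene
hbin [184 229  83  62 730] ((403.3092041015625, -344.6214904785156), (143.22760009765625, 175.06533813476562), 85.05894470214844)
  zmed [ 0.41805395 -0.35189084  0.04353167]
kbin [ 245  270   99   73 1054] ((633.22119140625, -323.54827880859375), (172.2568359375, 159.00320434570312), 10.63837718963623)
  zmed [ 0.63344631 -0.33631937  0.04345418]
tray [386 169  38  15 107] ((488.1285705566406, 332.0987548828125), (139.8462677001953, 56.75507354736328), 60.49797058105469)
  zmed [0.49069865 0.29764588 0.01671735]
ha [291 238  33  32 354] [162. 172. 170.] rect [ 508.5 -170.3] [ 44.  132.3] barang 2.841783698606651 mean across 0.005258868039746714 mean along -0.0028883692813708173
hb [336 247  47  27 392] [163. 172. 170.] rect [ 624.6 -100.8] [124.9  50.5] barang 0.18106028309694672 mean across 0.006233416092010916 mean along 0.002612131460916726
== side
hbin [307 252  54  44 365] ((405.7274475097656, -335.35748291015625), (170.53977966308594, 167.42303466796875), 84.94918060302734)
  zmed [ 0.41383539 -0.34553852  0.04357143]
kbin [367 240  61  45 380] ((634.5170288085938, -324.0111999511719), (175.81883239746094, 162.09356689453125), 10.172030448913574)
  zmed [ 0.62963044 -0.32892504  0.04276056]
tray [283 143  40  18 108] ((418.05633544921875, 302.9504699707031), (184.88082885742188, 84.0489501953125), 10.702295303344727)
  zmed [0.41735728 0.2907561  0.01799396]
ha [334 232  34  11 183] [221. 223. 219.] rect [ 511.4 -172.4] [ 42.9 123.3] barang 2.838830119799699 mean across 0.0062766383452801874 mean along 0.001417280018841796
hb [360 211  31  16 182] [223. 223. 219.] rect [ 627.7 -101.6] [126.7  44.4] barang 0.1650040682401022 mean across 0.005090542359321906 mean along -0.0001634743687728814
```

Run:
```python
from h import *
def S(pts): return np.array(pts)/4+[330,120]
def S2(pts): return np.array(pts)/3+[140,180]
def T(pts): return np.array(pts)/3.5+[230,110]
np.set_printoptions(precision=3,suppress=True)
print("board scene",onplane("scene",S([(140,62),(222,30),(617,228),(530,266)]),.236))
print("board side",onplane("side",T([(326,74),(636,72),(638,104),(328,104)]),.236))
print("posts base scene",onplane("scene",S([(192,318),(520,538)]),0))
z=load("pics/scene0.npz");P=cloud("scene",z["d"]);z2=load("pics/side0.npz");Q=cloud("side",z2["d"])
m=(P[...,2]>.225)&(P[...,2]<.245)&(P[...,0]>.45)&(P[...,0]<.9)&(abs(P[...,1]-.12)<.15)
print(cv2.minAreaRect((P[m][:,:2]*1000).astype(np.float32)),np.deg2rad(cv2.minAreaRect((P[m][:,:2]*1000).astype(np.float32))[2]))
m=(Q[...,2]>.225)&(Q[...,2]<.245)&(Q[...,0]>.45)&(Q[...,0]<.9)&(abs(Q[...,1]-.12)<.15)
print(cv2.minAreaRect((Q[m][:,:2]*1000).astype(np.float32)))
print("leg tip scene",onplane("scene",S([(190,397)]),.015),"plate",onplane("scene",S([(300,325)]),.025), "plate corners top", onplane("scene",S([(275,288),(328,322)]),.05),"bottom",onplane("scene",S([(322,368)]),0.))
print("leg tip side",onplane("side",T([(418,272)]),.015),"platetop",onplane("side",T([(388,188),(428,186)]),.05))
print("knob scene cap",onplane("scene",S([(401,450)]),.026),"side",onplane("side",T([(537,232)]),.026))
print("jar scene",onplane("scene",S([(387,333)]),.06),"base",onplane("scene",S([(378,400)]),0.),"side",onplane("side",T([(473,176)]),.06))
print("tray scene",onplane("scene",S([(130,183),(192,143),(375,208),(277,258)]),[.018]), )
print("tray side",onplane("side",T([(183,105),(316,98),(323,165),(188,175)]),.018))
print("roll",onplane("scene",S([(105,235)]),.024),onplane("side",T([(244,222)]),.024))
print("hbin s",onplane("scene",S2([(135,215),(268,152),(383,243),(243,322)]),.045),"side",onplane("side",T([(271,537),(435,521),(455,626),(278,652)]),.045))
print("kbin s",onplane("scene",S2([(318,378),(428,272),(610,357),(517,483)]),.045),"side",onplane("side",T([(483,515),(628,460),(689,548),(540,620)]),.045))
```

```text
board scene [[0.47  0.102 0.236]
 [0.479 0.185 0.236]
 [0.813 0.117 0.236]
 [0.796 0.043 0.236]]
board side [[0.479 0.182 0.236]
 [0.818 0.117 0.236]
 [0.802 0.064 0.236]
 [0.471 0.131 0.236]]
posts base scene [[0.488 0.168 0.   ]
 [0.804 0.106 0.   ]]
((635.6036376953125, 116.10183715820312), (83.63456726074219, 341.012451171875), 79.32528686523438) 1.3844874358873513
((638.0391845703125, 115.82978820800781), (93.489501953125, 338.1394958496094), 79.39488983154297)
leg tip scene [[0.562 0.065 0.015]] plate [[0.575 0.185 0.025]] plate corners top [[0.552 0.18  0.05 ]
 [0.606 0.169 0.05 ]] bottom [[0.601 0.18  0.   ]]
leg tip side [[0.565 0.072 0.015]] platetop [[0.554 0.182 0.05 ]
 [0.601 0.176 0.05 ]]
knob scene cap [[0.712 0.102 0.026]] side [[0.716 0.098 0.026]]
jar scene [[0.652 0.172 0.06 ]] base [[0.653 0.174 0.   ]] side [[0.655 0.172 0.06 ]]
tray scene [[0.336 0.279 0.018]
 [0.33  0.376 0.018]
 [0.515 0.389 0.018]
 [0.501 0.263 0.018]]
tray side [[0.341 0.422 0.018]
 [0.51  0.4   0.018]
 [0.493 0.273 0.018]
 [0.328 0.288 0.018]]
roll [[0.382 0.187 0.024]] [[0.38  0.186 0.024]]
hbin s [[ 0.32  -0.407  0.045]
 [ 0.33  -0.281  0.045]
 [ 0.495 -0.289  0.045]
 [ 0.485 -0.419  0.045]] side [[ 0.328 -0.285  0.045]
 [ 0.492 -0.299  0.045]
 [ 0.481 -0.423  0.045]
 [ 0.311 -0.417  0.045]]
kbin s [[ 0.57  -0.415  0.045]
 [ 0.546 -0.287  0.045]
 [ 0.708 -0.257  0.045]
 [ 0.736 -0.383  0.045]] side [[ 0.541 -0.301  0.045]
 [ 0.706 -0.264  0.045]
 [ 0.731 -0.383  0.045]
 [ 0.563 -0.433  0.045]]
```

step_arm --steps '[0,0,-0.05,0,0,0,0.6,0,0,-0.05,0,0,0,0.6,0.0315,0.0372,-0.01,0,0,0,0.6,0.0315,0.0372,0,0,0,0,0.6,0.0315,0.0372,0,0,0,0,0.6]'

```text
clock: 0.65
position: [0.3183, 0.4729, 0.3523]
ee_rot: [-0.0, 0.978, -0.21, -0.0]
ft_force: [0.3, -0.2, 0.8]
opening: 0.398
```

step_arm --steps '[0.0315,0.0372,0,0,0,0,0.6,0.0315,0.0372,0,0,0,0,0.6,0.0315,0.0372,0,0,0,0,0.6,0.0315,0.0372,0,0,0,0,0.6,0.0315,0.0372,0,0,0,0,0.6]'

```text
clock: 1.15
position: [0.385, 0.2379, 0.3524]
ee_rot: [-0.0, 0.978, -0.211, 0.0]
ft_force: [1.0, 1.0, 1.0]
opening: 0.402
```

```bash
cat >> h.py <<'E'
import json,os
def log():
    s=ctrl.read_state()
    with open("log.jsonl","a") as f: f.write(json.dumps([list(map(float,s["qpos"])),list(map(float,s["position"])),list(map(float,s["ee_rot"]))])+"\n")
    return s
def RT(q): return R.from_quat(np.r_[q[1:],q[0]])
def goal(pos,zdir,ydir):
    "tool frame with given z and approx y"
    z=np.array(zdir,float);z/=np.linalg.norm(z);y=np.array(ydir,float);y-=z*(y@z);y/=np.linalg.norm(y)
    return np.array(pos,float),R.from_matrix(np.c_[np.cross(y,z),y,z])
def delta(s,g):
    "shift in tool axes now, rotvec deg in tool axes; choose y flip nearest"
    Rt=RT(s["ee_rot"]); print("clock %.2f q"%s["clock"],s["qpos"].round(2),"pos",s["position"].round(4),"open %.3f"%s["opening"],"F",s["ft_force"].round(1))
    rv=np.rad2deg((Rt.inv()*g[1]).as_rotvec()); d=Rt.inv().apply(g[0]-s["position"])
    print("d tool",d.round(4),"norm %.3f"%np.linalg.norm(d),"rot",rv.round(1)," world d",(g[0]-s["position"]).round(4)); return d,rv
E
python3 - <<'E'
from h import *
s=log(); print(ctrl.tip_reach)
a=1.27-np.pi
delta(s,goal([.506,-.183,.25],[0,0,-1],[np.cos(a),np.sin(a),0]))
E
```

```text
0.011
clock 1.15 q [ 0.99 -0.08 -0.26 -0.   -1.39  0.16] pos [0.385  0.2379 0.3524] open 0.402 F [1. 1. 1.]
d tool [0.2835 0.3339 0.1022] norm 0.450 rot [-0.  -0.  -7.1]  world d [ 0.121  -0.4209 -0.1024]
```

step_arm --steps '[0.0315,0.0371,0,0,0,0,0.6,0.0315,0.0371,0,0,0,0,0.6,0.0315,0.0371,0,0,0,0,0.6,0.0315,0.0371,0,0,0,0,0.6,0.0315,0.0371,0,0,0,0,0.6]'

```text
clock: 1.65
position: [0.4521, 0.0041, 0.3526]
ee_rot: [-0.0, 0.978, -0.211, 0.0]
ft_force: [1.8, 0.7, 0.3]
opening: 0.404
```

step_arm --steps '[0.0315,0.0371,0.02,0,0,0,0.6,0.0315,0.0371,0.02,0,0,0,0.6,0.0315,0.0371,0.02,0,0,0,0.6,0.0315,0.0371,0.02,0,0,-7.1,0.6,0,0,0.02,0,0,0,0.6]'

```text
clock: 2.15
position: [0.5035, -0.1762, 0.2546]
ee_rot: [0.001, 0.989, -0.149, -0.001]
ft_force: [-0.0, -0.0, 0.5]
opening: 0.401
```

Run:
```python
from h import *
s=log()
im,d=ctrl.camera("wrist"); cv2.imwrite("pics/w1.png",im); np.savez("pics/w1.npz",im=im,d=d,p=s["position"],q=s["ee_rot"])
a=1.27-np.pi
delta(s,goal([.506,-.183,.25],[0,0,-1],[np.cos(a),np.sin(a),0]))
```

```text
clock 2.15 q [ 0.03  0.12 -0.28  0.   -1.17  1.24] pos [ 0.5035 -0.1762  0.2546] open 0.401 F [-0.  -0.   0.5]
d tool [0.0044 0.0058 0.0046] norm 0.009 rot [0.1 0.1 0.1]  world d [ 0.0025 -0.0068 -0.0046]
```

View pics/w1.png

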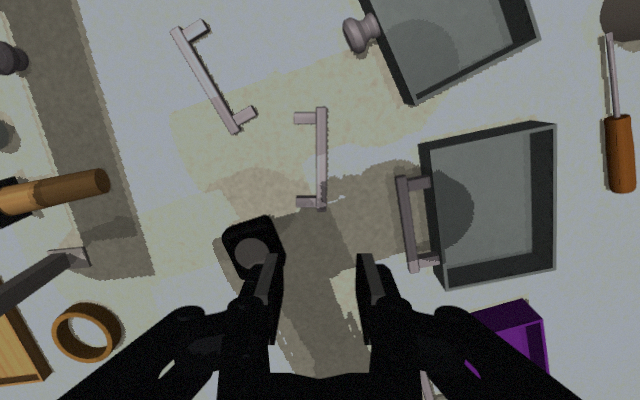

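The wrist view shows handle A's bar from (321,107) to (321,207) with stubs to the left. Handle B's bar runs from (176,31) to (238,132), the knob bin's sample is at (358,33) and the handle bin's sample at (405,222). I'll measure these now.

Run:
```python
from h import *
z=load("pics/w1.npz"); p,q=z["p"],z["q"]; im=z["im"]
np.set_printoptions(precision=4,suppress=True)
crop(im,150,0,350,220,3.5 and 2.7,"pics/w1c.png")
f=lambda uv,h:onplane("wrist",uv,h,p,q)
A=f([(321,107),(321,208)],.012);B=f([(177,30),(238,131)],.012)
for n,X in(("A",A),("B",B)): d=X[1]-X[0]; print(n,X[:,:2],"mid",X.mean(0)[:2],"len",np.linalg.norm(d),"ang",np.arctan2(d[1],d[0]))
print("hbin",f([(418,143),(556,122),(557,269),(448,288)],.045)[:,:2])
print("kbin",f([(412,104),(539,37)],.045)[:,:2])
print("knob cap",f([(13,60)],.026),"tip",f([(100,182)],.016),"tape",f([(252,245)],.034), "hb obj D",cloud("wrist",z["d"],p,q)[[80,150,182],[208,321,95]])
```

```text
A [[ 0.5652 -0.1985]
 [ 0.4558 -0.1651]] mid [ 0.5105 -0.1818] len 0.11434410239534902 ang 2.845482642155982
B [[ 0.6808 -0.0815]
 [ 0.5677 -0.1043]] mid [ 0.6243 -0.0929] len 0.11542451909420655 ang -2.9420617134284854
hbin [[ 0.5044 -0.2821]
 [ 0.4848 -0.421 ]
 [ 0.3141 -0.4088]
 [ 0.3282 -0.2814]]
kbin [[ 0.5434 -0.2844]
 [ 0.5688 -0.4129]]
knob cap [[0.7052 0.087  0.026 ]] tip [[0.5618 0.0677 0.016 ]] tape [[ 0.4434 -0.0784  0.034 ]] hb obj D [[ 0.6266 -0.0931  0.0116]
 [ 0.5209 -0.185   0.0114]
 [ 0.5641  0.0654  0.0268]]
```

View pics/w1c.png

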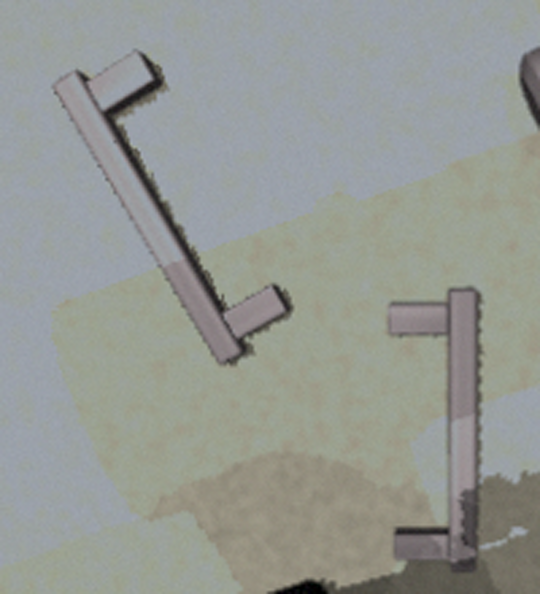

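step_arm --steps '[0,0,0.048,0,0,0,0.6,0,0,0.048,0,0,0,0.6,0,0,0.048,0,0,0,0.6,0,0,0.03,0,0,0,0.6,0,0,0,0,0,0,0.6]'

```text
clock: 2.7
position: [0.5002, -0.1711, 0.0788]
ee_rot: [0.0, 0.989, -0.15, -0.004]
ft_force: [0.1, 0.0, 0.4]
opening: 0.403
```

Run:
```python
from h import *
s=log()
a=-1.868
delta(s,goal([.510,-.182,.014],[0,0,-1],[np.cos(a),np.sin(a),0]))
```

```text
clock 2.70 q [ 0.04  0.29 -0.51 -0.   -0.78  1.23] pos [ 0.5002 -0.1711  0.0788] open 0.403 F [0.1 0.  0.4]
d tool [0.0131 0.0074 0.0648] norm 0.066 rot [ 0.1  0.4 -0.2]  world d [ 0.0098 -0.0109 -0.0648]
```

step_arm --steps '[0.013,0.0074,0.02,0,0.4,0,0.6,0,0,0.025,0,0,0,0.6,0,0,0.014,0,0,0,0.6,0,0,0,0,0,0,0.6]'

```text
clock: 3.1
position: [0.5138, -0.1825, 0.0236]
ee_rot: [0.001, 0.989, -0.15, 0.003]
ft_force: [-0.0, 0.1, 0.1]
opening: 0.399
```

Run:
```python
from h import *
s=log()
a=-1.868
delta(s,goal([.510,-.182,.014],[0,0,-1],[np.cos(a),np.sin(a),0]))
```

```text
clock 3.10 q [ 0.02  0.39 -0.54  0.   -0.64  1.25] pos [ 0.5138 -0.1825  0.0236] open 0.399 F [-0.   0.1  0.1]
d tool [-0.0039  0.0007  0.0096] norm 0.010 rot [ 0.  -0.3 -0.2]  world d [-0.0038  0.0005 -0.0096]
```

step_arm --steps '[-0.003,0,0.0095,0,-0.3,0,0.6,0,0,0,0,0,0,1,0,0,0,0,0,0,1,0,0,0,0,0,0,1]' --force 50

```text
clock: 3.5
position: [0.5115, -0.1818, 0.0148]
ee_rot: [0.0, 0.989, -0.15, 0.002]
ft_force: [-0.5, 1.3, 5.6]
opening: 0.12
```

step_arm --steps '[0,0,0,0,0,0,1,0,0,-0.03,0,0,0,1,0,0,-0.04,0,0,0,1,0,0,-0.04,0,0,0,1,0,0,0,0,0,0,1]'

```text
clock: 4.0
position: [0.5141, -0.1823, 0.1297]
ee_rot: [-0.0, 0.989, -0.149, 0.006]
ft_force: [0.3, -0.2, -0.9]
opening: 0.12
```

Run:
```python
from h import *
s=log(); print(ctrl.tip_reach)
# bin yaw -.08: bar along bin x => tool y az = -.08-pi/2 ; bin point (0,-0.025)
c,y=np.array([.406,-.352]),-.08
b=c+ -0.028*np.array([-np.sin(y),np.cos(y)]); a=y-np.pi/2; print(b)
delta(s,goal([*b,.125],[0,0,-1],[np.cos(a),np.sin(a),0]))
im,d=ctrl.camera("wrist"); cv2.imwrite("pics/w2.png",im)
```

```text
0.011
[ 0.40376239 -0.37991045]
clock 4.00 q [ 0.02  0.24 -0.44  0.   -0.88  1.25] pos [ 0.5141 -0.1823  0.1297] open 0.120 F [ 0.3 -0.2 -0.9]
d tool [-0.0471  0.2214  0.0037] norm 0.226 rot [ -0.   -0.7 -12.6]  world d [-0.1104 -0.1976 -0.0047]
```

View pics/w2.png

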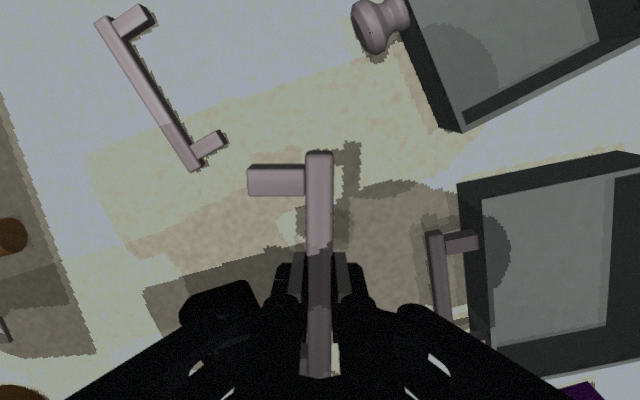

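step_arm --steps '[-0.0094,0.0443,0,0,0,0,1,-0.0094,0.0443,0,0,0,0,1,-0.0094,0.0443,0,0,0,0,1,-0.0094,0.0443,0,0,0,-6.3,1,0,0.0443,0,0,0,-6.3,1]'

```text
clock: 4.55
position: [0.4112, -0.384, 0.1229]
ee_rot: [-0.0, 0.999, -0.038, 0.0]
ft_force: [1.4, 0.1, 0.0]
opening: 0.123
```

Run:
```python
from h import *
s=log()
c,y=np.array([.406,-.351]),-.08
b=c+ -0.028*np.array([-np.sin(y),np.cos(y)]); a=y-np.pi/2
delta(s,goal([*b,.026],[0,0,-1],[np.cos(a),np.sin(a),0]))
```

```text
clock 4.55 q [-0.4   0.28 -0.4  -0.   -0.89  1.9 ] pos [ 0.4112 -0.384   0.1229] open 0.123 F [1.4 0.1 0. ]
d tool [-0.0078 -0.0044  0.0969] norm 0.097 rot [-0.  -0.   0.2]  world d [-0.0075  0.0051 -0.0969]
```

step_arm --steps '[-0.0075,-0.0045,0.03,0,0,0,1,0,0,0.04,0,0,0,1,0,0,0.026,0,0,0,1,0,0,0,0,0,0,1,0,0,0,0,0,0,0.7]'

```text
clock: 5.05
position: [0.4066, -0.3784, 0.0274]
ee_rot: [0.0, 0.999, -0.04, -0.0]
ft_force: [0.3, 0.1, 0.2]
opening: 0.278
```

step_arm --steps '[0,0,0,0,0,0,0.7,0,0,0,0,0,0,0.7,0,0,-0.03,0,0,0,0.7,0,0,-0.04,0,0,0,0.6,0,0,-0.03,0,0,0,0.6]'

```text
clock: 5.55
position: [0.4075, -0.3787, 0.1311]
ee_rot: [0.001, 0.999, -0.04, 0.002]
ft_force: [1.5, -0.8, -0.4]
opening: 0.401
```

Run:
```python
from h import *
s=log()
# bar B ang .2 ; tool y az = .2-pi/2 
a=.2-np.pi/2
delta(s,goal([.624,-.093,.125],[0,0,-1],[np.cos(a),np.sin(a),0]))
im,d=ctrl.camera("wrist"); cv2.imwrite("pics/w3.png",im)
```

```text
clock 5.55 q [-0.4   0.26 -0.4   0.   -0.9   1.89] pos [ 0.4075 -0.3787  0.1311] open 0.401 F [ 1.5 -0.8 -0.4]
d tool [ 0.1928 -0.3022  0.0065] norm 0.359 rot [  0.1  -0.3 -16.1]  world d [ 0.2165  0.2857 -0.0061]
```

View pics/w3.png

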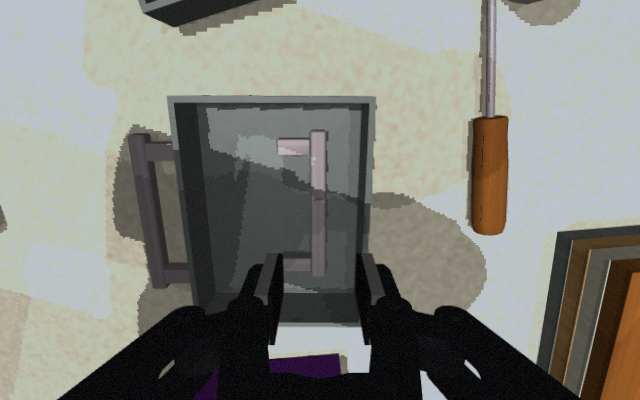

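Handle A lies inside the handle bin, with its bar from (318,130) to (318,275). Next is handle B.

step_arm --steps '[0.0241,-0.0378,0,0,0,0,0.6,0.0241,-0.0378,0,0,0,0,0.6,0.0241,-0.0378,0,0,0,0,0.6,0.0241,-0.0378,0,0,0,0,0.6,0.0241,-0.0378,0,0,0,0,0.6]'

```text
clock: 6.1
position: [0.5434, -0.198, 0.1293]
ee_rot: [0.0, 0.999, -0.04, 0.002]
ft_force: [0.9, 0.1, -0.9]
opening: 0.397
```

step_arm --steps '[0.0241,-0.0378,0,0,0,0,0.6,0.0241,-0.0378,0,0,0,0,0.6,0.0241,-0.0378,0,0,0,-8,0.6,0,0,0,0,0,-8.1,0.6,0,0,0,0,0,0,0.6]'

```text
clock: 6.6
position: [0.6241, -0.0911, 0.1286]
ee_rot: [0.0, 0.995, 0.102, 0.001]
ft_force: [0.2, -1.0, -0.8]
opening: 0.402
```

Run:
```python
from h import *
s=log()
im,d=ctrl.camera("wrist"); cv2.imwrite("pics/w4.png",im); np.savez("pics/w4.npz",im=im,d=d,p=s["position"],q=s["ee_rot"])
a=.2-np.pi/2
delta(s,goal([.624,-.093,.014],[0,0,-1],[np.cos(a),np.sin(a),0]))
```

```text
clock 6.60 q [ 0.16  0.38 -0.24  0.   -0.95  1.61] pos [ 0.6241 -0.0911  0.1286] open 0.402 F [ 0.2 -1.  -0.8]
d tool [-0.0008  0.0017  0.1146] norm 0.115 rot [ 0.  -0.2  0.2]  world d [-1.000e-04 -1.900e-03 -1.146e-01]
```

View pics/w4.png

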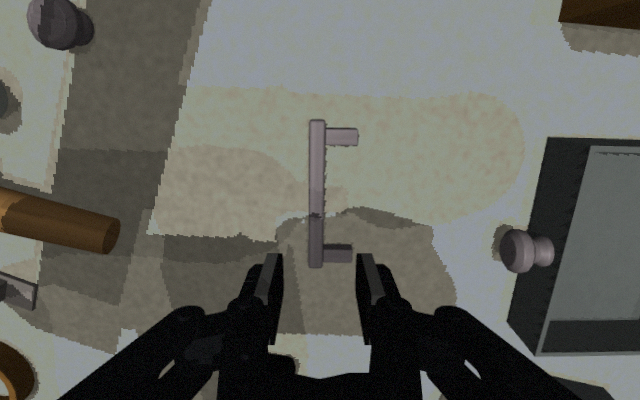

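Handle B's bar, from (316,120) to (316,267), is centred between the fingers and parallel to the pads.

step_arm --steps '[0,0.001,0.04,0,0,0,0.6,0,0,0.04,0,0,0,0.6,0,0,0.025,0,0,0,0.6,0,0,0.009,0,0,0,0.6,0,0,0,0,0,0,0.6]' --force 50

```text
clock: 7.15
position: [0.6229, -0.0944, 0.0134]
ee_rot: [0.0, 0.995, 0.098, -0.0]
ft_force: [0.6, -0.1, 0.1]
opening: 0.397
```

step_arm --steps '[0,0,0,0,0,0,1,0,0,0,0,0,0,1,0,0,0,0,0,0,1,0,0,0,0,0,0,1,0,0,-0.03,0,0,0,1]'

```text
clock: 7.65
position: [0.6214, -0.0936, 0.0417]
ee_rot: [0.0, 0.995, 0.099, -0.002]
ft_force: [-0.1, 0.3, -0.5]
opening: 0.121
```

step_arm --steps '[0,0,-0.04,0,0,0,1,0,0,-0.04,0,0,0,1,0,0,0,0,0,0,1]'

```text
clock: 7.95
position: [0.6273, -0.0934, 0.131]
ee_rot: [0.001, 0.995, 0.1, 0.006]
ft_force: [0.2, 0.1, -0.9]
opening: 0.112
```

Run:
```python
from h import *
s=log()
c,y=np.array([.406,-.351]),-.08
b=c+ 0.025*np.array([-np.sin(y),np.cos(y)]); a=y-np.pi/2; print(b)
delta(s,goal([*b,.028],[0,0,-1],[np.cos(a),np.sin(a),0]))
z=load("pics/w4.npz"); p,q=z["p"],z["q"]; 
print("knob cap",onplane("wrist",[(60,24)],.026,p,q),"leg tip centre",onplane("wrist",[(112,235)],.015,p,q),"axis",onplane("wrist",[(5,212)],.02,p,q))
```

```text
[ 0.40799787 -0.32607996]
clock 7.95 q [ 0.16  0.37 -0.24  0.   -0.95  1.61] pos [ 0.6273 -0.0934  0.131 ] open 0.112 F [ 0.2  0.1 -0.9]
d tool [-0.2626  0.184   0.1003] norm 0.336 rot [ 0.1 -0.7 16.1]  world d [-0.2193 -0.2327 -0.103 ]
knob cap [[0.71213521 0.09562703 0.026     ]] leg tip centre [[0.56416878 0.06447711 0.015     ]] axis [[0.56866555 0.14677474 0.02      ]]
```

step_arm --steps '[-0.0354,0.0262,0,0,0,0,1,-0.0354,0.0262,0,0,0,0,1,-0.0354,0.0262,0,0,0,0,1,-0.0354,0.0262,0,0,0,0,1,-0.0354,0.0262,0,0,0,0,1]'

```text
clock: 8.45
position: [0.4748, -0.258, 0.1241]
ee_rot: [0.0, 0.995, 0.1, 0.001]
ft_force: [0.4, -1.0, -0.8]
opening: 0.118
```

step_arm --steps '[-0.0354,0.0262,0,0,0,0,1,-0.0354,0.0262,0,0,0,8,1,0,0,0,0,0,8.1,1,0,0,0,0,0,0,1]'

```text
clock: 8.85
position: [0.4163, -0.3233, 0.1241]
ee_rot: [0.0, 0.999, -0.043, 0.001]
ft_force: [1.0, 0.5, -1.1]
opening: 0.116
```

Run:
```python
from h import *
s=log()
a=-.08-np.pi/2
delta(s,goal([.4214,-.322,.026],[0,0,-1],[np.cos(a),np.sin(a),0]))
```

```text
clock 8.85 q [-0.29  0.23 -0.47 -0.   -0.87  1.77] pos [ 0.4163 -0.3233  0.1241] open 0.116 F [ 1.   0.5 -1.1]
d tool [ 0.0047 -0.0018  0.0981] norm 0.098 rot [ 0.  -0.2 -0.3]  world d [ 0.0051  0.0013 -0.0981]
```

step_arm --steps '[0.004,-0.0015,0.04,0,0,0,1,0,0,0.035,0,0,0,1,0,0,0.022,0,0,0,1,0,0,0,0,0,0,1,0,0,0,0,0,0,0.78]'

```text
clock: 9.35
position: [0.4222, -0.3211, 0.0271]
ee_rot: [0.0, 0.999, -0.039, 0.001]
ft_force: [-0.4, -0.8, 0.1]
opening: 0.218
```

step_arm --steps '[0,0,0,0,0,0,0.78,0,0,0,0,0,0,0.78,0,0,-0.03,0,0,0,0.78,0,0,-0.05,0,0,0,0.6,0,0,-0.05,0,0,0,0.5]'

```text
clock: 9.85
position: [0.4208, -0.3212, 0.1591]
ee_rot: [0.0, 0.999, -0.04, 0.001]
ft_force: [1.9, -0.2, -0.5]
opening: 0.499
```

Run:
```python
from h import *
s=log()
delta(s,goal([.55,-.1,.25],[0,0,-1],[-1,0,0]))
im,d=ctrl.camera("wrist"); cv2.imwrite("pics/w5.png",im)
for l in open("log.jsonl"): 
    a=json.loads(l); print(np.round(a[0],4),np.round(a[1],4))
```

```text
clock 9.85 q [-0.28  0.19 -0.43  0.   -0.95  1.77] pos [ 0.4208 -0.3212  0.1591] open 0.499 F [ 1.9 -0.2 -0.5]
d tool [ 0.1112 -0.2308 -0.0909] norm 0.272 rot [-0.1 -0.1 85.4]  world d [0.1292 0.2212 0.0909]
[ 9.9100e-01 -7.6700e-02 -2.5880e-01 -1.0000e-04 -1.3883e+00  1.5550e-01] [0.385  0.2379 0.3524]
[ 3.1700e-02  1.1780e-01 -2.7960e-01  8.0000e-04 -1.1748e+00  1.2398e+00] [ 0.5035 -0.1762  0.2546]
[ 4.1200e-02  2.9290e-01 -5.1010e-01 -1.0000e-03 -7.7560e-01  1.2289e+00] [ 0.5002 -0.1711  0.0788]
[ 0.0198  0.389  -0.5351  0.0038 -0.641   1.2472] [ 0.5138 -0.1825  0.0236]
[ 0.0199  0.2436 -0.4352  0.0025 -0.8805  1.2495] [ 0.5141 -0.1823  0.1297]
[-4.0390e-01  2.8370e-01 -3.9500e-01 -1.1000e-03 -8.9230e-01  1.8984e+00] [ 0.4112 -0.384   0.1229]
[-3.9660e-01  2.6200e-01 -4.0410e-01  4.0000e-04 -8.9960e-01  1.8868e+00] [ 0.4075 -0.3787  0.1311]
[ 1.6450e-01  3.7620e-01 -2.3900e-01  9.0000e-04 -9.5270e-01  1.6101e+00] [ 0.6241 -0.0911  0.1286]
[ 0.1608  0.3738 -0.2373  0.0028 -0.9471  1.6093] [ 0.6273 -0.0934  0.131 ]
[-2.8800e-01  2.2700e-01 -4.7280e-01 -2.0000e-04 -8.6830e-01  1.7731e+00] [ 0.4163 -0.3233  0.1241]
[-2.8110e-01  1.9150e-01 -4.2510e-01  2.0000e-04 -9.5230e-01  1.7715e+00] [ 0.4208 -0.3212  0.1591]
```

View pics/w5.png

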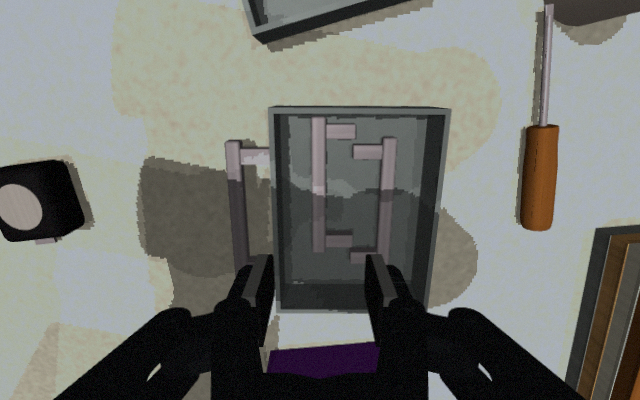

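```bash
cat > kin.py <<'E'
import numpy as np, json
from scipy.spatial.transform import Rotation as R
from scipy.optimize import least_squares
Rz=lambda a:R.from_euler('z',a); Ry=lambda a:R.from_euler('y',a); Rx=lambda a:R.from_euler('x',a)
# base x forward; elev angle e => rotate about -y ; params: a,d1,L2,L3,c,D,T,b
def fk(P,q):
    a,d1,L2,L3,c,D,T,b=P
    r1=Rz(q[0]); p=r1.apply([a,0,d1]); r2=r1*Ry(q[1]); p=p+r2.apply([0,0,L2])
    r3=r2*Ry(-q[2]); p=p+r3.apply([0,0,c]); r4=r3*Rx(S4*q[3]); p=p+r4.apply([L3,-D,0])
    r5=r4*Ry(-q[4]); p=p+r5.apply([T,0,b]); r6=r5*Rx(S6*q[5]); return p,r6
S4,S6=-1,-1
def data(): 
    L=[json.loads(l) for l in open("log.jsonl")]; return [(np.array(a),np.array(b),R.from_quat(c[1:]+c[:1])) for a,b,c in L]
def offset():
    global OFF
    D=data(); OFF=None
    for s6 in (-1,1):
        globals()['S6']=s6
        o=[(fk(np.zeros(8),q)[1].inv()*r) for q,p,r in D]
        sp=max((o[0].inv()*x).magnitude() for x in o)
        if OFF is None or sp<OFF[0]: OFF=(sp,s6,o[0])
    globals()['S6']=OFF[1]; return OFF
def fit(reg=1e-3):
    D=data(); p0=np.array([0,.25,.54,.54,0,.19,.3,0])
    f=lambda P: np.r_[np.concatenate([fk(P,q)[0]-p for q,p,r in D]),reg*(P-p0)]
    s=least_squares(f,p0); res=f(s.x)[:-8].reshape(-1,3); return s.x,np.abs(res).max(0)
E
python3 - <<'E'
from kin import *
np.set_printoptions(precision=4,suppress=True)
o=offset(); print(o[0],o[1],o[2].as_matrix())
print(fit())
E
```

```text
5.661048867003676e-16 -1 [[ 0. -0.  1.]
 [-1. -0.  0.]
 [ 0. -1. -0.]]
(array([ 0.    ,  0.1988,  0.6016,  0.4636,  0.    ,  0.1918,  0.3623,
       -0.    ]), array([0., 0., 0.]))
```

Run:
```python
from kin import *
np.set_printoptions(precision=5,suppress=True)
offset(); 
for r in (1e-3,1e-6,1e-9): P,e=fit(r); print(P,e)
```

```text
[ 0.       0.19877  0.6016   0.4636   0.       0.1918   0.36227 -0.     ] [0. 0. 0.]
[ 0.      0.1988  0.6016  0.4636  0.      0.1918  0.3623 -0.    ] [0. 0. 0.]
[ 0.      0.1988  0.6016  0.4636  0.      0.1918  0.3623 -0.    ] [0. 0. 0.]
```

```bash
cat >> kin.py <<'E'
OFFM=R.from_matrix([[0,0,1],[-1,0,0],[0,-1,0]])
PP=np.array([0,.1988,.6016,.4636,0,.1918,.3623,0])
LO=np.array([-3.07,-1.43,-1.02,-3.03,-3.05,-3.03]);HI=np.array([3.07,2.12,1.25,1.67,-0.0,3.03])
def fkt(q): p,r=fk(PP,q); return p,r*OFFM
def ik(p,r,q0,free=None):
    def f(q):
        a,b=fkt(q); return np.r_[a-p,.3*(r.inv()*b).as_rotvec()]
    s=least_squares(f,np.clip(q0,LO+.01,HI-.01),bounds=(LO,HI),xtol=1e-12,ftol=1e-12,gtol=1e-12)
    return s.x,np.abs(s.fun).max()
def pts(q):
    "shoulder, elbow, forearm end (before offset), wrist centre, TCP"
    a,d1,L2,L3,c,D,T,b=PP
    r1=Rz(q[0]); p=r1.apply([a,0,d1]);o=[p]; r2=r1*Ry(q[1]); p=p+r2.apply([0,0,L2]);o.append(p)
    r3=r2*Ry(-q[2]);r4=r3*Rx(S4*q[3]); o.append(p+r4.apply([L3,0,0]));p=p+r4.apply([L3,-D,0]);o.append(p)
    o.append(fkt(q)[0]); return np.array(o)
S4,S6=-1,-1
E
python3 - <<'E'
from kin import *; from h import goal,ctrl
np.set_printoptions(precision=2,suppress=True,linewidth=150)
qs=ctrl.read_state()["qpos"]
print(fkt(qs)[0]-ctrl.read_state()["position"])
rng=np.random.default_rng(0)
seeds=[qs]+[np.array([rng.uniform(-1.5,1.5),rng.uniform(-.5,1.5),rng.uniform(-1,1.2),rng.uniform(-3,1.6),rng.uniform(-3,0),rng.uniform(-3,3)]) for _ in range(14)]
for nm,pos,az in [("leg",[.565,.085,.022],1.45),("knob",[.713,.097,.025],1.38)]:
  for tilt in (35,45,55):
    for fl in (1,-1):
      t=np.deg2rad(tilt); z=[np.cos(t)*np.cos(az),np.cos(t)*np.sin(az),-np.sin(t)]; y=np.array([-np.sin(az),np.cos(az),0])*fl
      p,r=goal(pos,z,y); sol=[]
      for s in seeds:
        q,e=ik(p,r,s)
        if e<1e-5 and not any(np.abs(q-x).max()<.05 for x in sol): sol.append(q)
      for q in sol: print(nm,tilt,fl,"camUp" if r.apply([1,0,0])[2]>0 else "camDn",q,pts(q)[1:4].round(2).tolist())
E
```

```text
[ 0. -0. -0.]
leg 35 1 camDn [-0.21  0.64 -0.16 -1.06 -1.2   0.74] [[0.35, -0.08, 0.68], [0.67, -0.14, 0.35], [0.53, -0.21, 0.23]]
leg 35 -1 camUp [-0.21  0.64 -0.16 -1.06 -1.2  -2.4 ] [[0.35, -0.08, 0.68], [0.67, -0.14, 0.35], [0.53, -0.21, 0.23]]
leg 45 1 camDn [-0.11  0.56 -0.2  -0.95 -1.06  0.58] [[0.32, -0.03, 0.71], [0.65, -0.07, 0.39], [0.53, -0.17, 0.28]]
leg 45 -1 camUp [-0.11  0.56 -0.2  -0.95 -1.06 -2.56] [[0.32, -0.03, 0.71], [0.65, -0.07, 0.39], [0.53, -0.17, 0.28]]
leg 55 1 camDn [ 0.02  0.49 -0.24 -0.8  -0.92  0.38] [[0.28, 0.01, 0.73], [0.63, 0.02, 0.42], [0.54, -0.12, 0.32]]
leg 55 -1 camUp [ 0.02  0.49 -0.24 -0.8  -0.92 -2.76] [[0.28, 0.01, 0.73], [0.63, 0.02, 0.42], [0.54, -0.12, 0.32]]
knob 35 1 camDn [-0.15  0.74  0.1  -1.07 -1.2   0.53] [[0.4, -0.06, 0.64], [0.77, -0.12, 0.37], [0.66, -0.19, 0.23]]
knob 35 -1 camUp [-0.15  0.74  0.1  -1.07 -1.2  -2.61] [[0.4, -0.06, 0.64], [0.77, -0.12, 0.37], [0.66, -0.19, 0.23]]
knob 45 1 camDn [-0.06  0.67  0.08 -0.92 -1.07  0.37] [[0.37, -0.02, 0.67], [0.76, -0.04, 0.41], [0.66, -0.15, 0.28]]
knob 45 -1 camUp [-0.06  0.67  0.08 -0.92 -1.07 -2.77] [[0.37, -0.02, 0.67], [0.76, -0.04, 0.41], [0.66, -0.15, 0.28]]
knob 55 1 camDn [ 0.05  0.63  0.04 -0.74 -0.97  0.19] [[0.35, 0.02, 0.69], [0.74, 0.04, 0.43], [0.67, -0.11, 0.32]]
knob 55 -1 camUp [ 0.05  0.63  0.04 -0.74 -0.97 -2.95] [[0.35, 0.02, 0.69], [0.74, 0.04, 0.43], [0.67, -0.11, 0.32]]
```

Run:
```python
from kin import *; from h import goal,ctrl
np.set_printoptions(precision=2,suppress=True,linewidth=150)
qg=np.array([-0.11,0.56,-0.2,-0.95,-1.06,0.58])
rng=np.random.default_rng(0)
seeds=[qg]+[np.array([rng.uniform(-.5,2.5),rng.uniform(-.5,1.5),rng.uniform(-1,1.2),rng.uniform(-3,1.6),rng.uniform(-3,0),rng.uniform(-3,3)]) for _ in range(10)]
t=np.deg2rad(50)
for az in np.arange(-180,180,20):
  a=np.deg2rad(az); A=np.array([np.cos(a),np.sin(a),0]);k=np.array([0,0,1.])
  z=-(np.sin(t)*A+np.cos(t)*k); x=np.cos(t)*-A+np.sin(t)*k; y=np.cross(z,x)
  p,r=goal([.42,.342,.105],z,y); sol=[]
  for s in seeds:
    q,e=ik(p,r,s)
    if e<1e-5 and not any(np.abs(q-x_).max()<.05 for x_ in sol):
       sol.append(q); print(az,q,pts(q)[1:4].round(2).tolist())
```

```text
-140 [ 0.4   0.11 -0.7  -1.94 -0.24 -2.56] [[0.06, 0.03, 0.8], [0.35, 0.15, 0.46], [0.21, 0.16, 0.34]]
-120 [ 0.41  0.15 -0.6  -1.46 -0.47 -2.82] [[0.08, 0.04, 0.79], [0.39, 0.17, 0.48], [0.28, 0.1, 0.34]]
-100 [ 0.35  0.25 -0.48 -1.24 -0.78 -2.75] [[0.14, 0.05, 0.78], [0.46, 0.17, 0.47], [0.37, 0.07, 0.34]]
-80 [ 0.34  0.36 -0.33 -1.07 -1.04 -2.66] [[0.2, 0.07, 0.76], [0.54, 0.19, 0.47], [0.47, 0.07, 0.34]]
-60 [ 0.39  0.47 -0.16 -0.92 -1.27 -2.56] [[0.25, 0.1, 0.74], [0.6, 0.24, 0.46], [0.56, 0.1, 0.34]]
-40 [ 0.46  0.57 -0.01 -0.78 -1.47 -2.45] [[0.29, 0.15, 0.7], [0.64, 0.32, 0.45], [0.63, 0.16, 0.34]]
-20 [ 0.56  0.66  0.12 -0.65 -1.65 -2.32] [[0.31, 0.2, 0.67], [0.65, 0.41, 0.44], [0.68, 0.25, 0.34]]
0 [ 0.67  0.73  0.22 -0.51 -1.78 -2.16] [[0.31, 0.25, 0.65], [0.63, 0.5, 0.42], [0.7, 0.34, 0.34]]
20 [ 0.8   0.78  0.25 -0.35 -1.85 -1.97] [[0.29, 0.3, 0.63], [0.58, 0.59, 0.39], [0.68, 0.44, 0.34]]
40 [ 0.92  0.79  0.21 -0.18 -1.84 -1.76] [[0.26, 0.34, 0.62], [0.49, 0.65, 0.37], [0.63, 0.52, 0.34]]
60 [ 1.05  0.78  0.1   0.   -1.77 -1.57] [[0.21, 0.37, 0.63], [0.39, 0.68, 0.34], [0.56, 0.58, 0.34]]
80 [ 1.17  0.73 -0.07  0.18 -1.63 -1.41] [[0.16, 0.37, 0.65], [0.29, 0.67, 0.31], [0.47, 0.62, 0.34]]
100 [ 1.28  0.66 -0.28  0.35 -1.45 -1.3 ] [[0.11, 0.35, 0.67], [0.18, 0.62, 0.3], [0.37, 0.62, 0.34]]
120 [ 1.37  0.57 -0.53  0.56 -1.25 -1.25] [[0.06, 0.32, 0.71], [0.1, 0.52, 0.29], [0.28, 0.58, 0.34]]
140 [ 1.42  0.46 -0.8   0.85 -1.05 -1.27] [[0.04, 0.27, 0.74], [0.06, 0.4, 0.29], [0.21, 0.52, 0.34]]
```

```bash
cat >> kin.py <<'E'
def sim(q,pos,rot,rows):
    "rows of 7; returns final cmd pose, q, prints"
    p=np.array(pos);r=rot
    for i,w in enumerate(rows):
        p=p+r.apply(w[:3]); r=r*R.from_rotvec(np.deg2rad(w[3:6])); q1,e=ik(p,r,q)
        print(i,p.round(3),q1.round(2),"dq %.2f e %.0e"%(np.abs(q1-q).max(),e),"elb",pts(q1)[2].round(2),"wr",pts(q1)[3].round(2)); q=q1
    return p,r,q
E
python3 - <<'E'
from kin import *; from h import *
np.set_printoptions(precision=3,suppress=True,linewidth=170)
s=ctrl.read_state(); az=1.38; t=np.deg2rad(45)
z=np.array([np.cos(t)*np.cos(az),np.cos(t)*np.sin(az),-np.sin(t)]); y=np.array([-np.sin(az),np.cos(az),0])
knob=np.array([.713,.097,.024]); S=knob-.15*z; print("S",S)
g=goal(S,z,y); d,rv=delta(s,g)
n=12
rows=[[*(d/7)*[1,1,0],0,0,0]]*0
# first raise/translate in 8 rows to S, z at .25, then rotate
d2=RT(s["ee_rot"]).inv().apply(np.array([S[0],S[1]-.03,.25])-s["position"]); print(d2, d2/9, rv, np.linalg.norm(rv)/8)
k=int(np.ceil(np.linalg.norm(rv)/8.4))
sim(s["qpos"],s["position"],RT(s["ee_rot"]),[[*(d2/9),0,0,0]]*9+[[0,0,0,*(rv/k)]]*k); print(k,rv/k)
E
```

```text
S [ 0.693 -0.007  0.13 ]
clock 9.90 q [-0.28  0.18 -0.41  0.   -0.96  1.77] pos [ 0.425 -0.324  0.168] open 0.501 F [ 3.7 -1.8  8.2]
d tool [ 0.242 -0.337  0.04 ] norm 0.416 rot [ 37.3 -34.5  91.2]  world d [ 0.268  0.316 -0.038]
[ 0.246 -0.306 -0.08 ] [ 0.027 -0.034 -0.009] [ 37.326 -34.504  91.175] 13.04840716824529
0 [ 0.455 -0.292  0.177] [-0.2   0.18 -0.39  0.   -0.98  1.69] dq 0.08 e 2e-16 elb [ 0.49 -0.1   0.54] wr [ 0.45 -0.29  0.54]
1 [ 0.484 -0.26   0.186] [-0.13  0.19 -0.36  0.01 -1.01  1.62] dq 0.07 e 2e-16 elb [ 0.5  -0.07  0.55] wr [ 0.48 -0.26  0.55]
2 [ 0.514 -0.228  0.196] [-0.07  0.2  -0.32  0.01 -1.03  1.55] dq 0.07 e 3e-16 elb [ 0.52 -0.03  0.56] wr [ 0.51 -0.23  0.56]
3 [ 0.544 -0.196  0.205] [-0.    0.22 -0.28  0.01 -1.06  1.49] dq 0.06 e 2e-16 elb [ 0.54 -0.    0.57] wr [ 0.54 -0.19  0.57]
4 [ 0.574 -0.164  0.214] [ 0.05  0.24 -0.22  0.01 -1.09  1.44] dq 0.06 e 4e-16 elb [0.56 0.03 0.57] wr [ 0.57 -0.16  0.58]
5 [ 0.604 -0.133  0.223] [ 0.1   0.27 -0.16  0.01 -1.12  1.38] dq 0.06 e 1e-15 elb [0.58 0.06 0.58] wr [ 0.6  -0.13  0.59]
6 [ 0.633 -0.101  0.232] [ 0.1
[... 1296 characters left out ...]
.74 -0.05  0.66] wr [ 0.72 -0.21  0.57]
17 [ 0.693 -0.037  0.25 ] [-0.1   0.5   0.34 -0.56 -1.54  0.52] dq 0.09 e 2e-16 elb [ 0.74 -0.07  0.66] wr [ 0.71 -0.23  0.55]
18 [ 0.693 -0.037  0.25 ] [-0.13  0.49  0.33 -0.62 -1.53  0.43] dq 0.09 e 2e-16 elb [ 0.74 -0.1   0.65] wr [ 0.7  -0.25  0.54]
19 [ 0.693 -0.037  0.25 ] [-0.17  0.49  0.31 -0.68 -1.51  0.34] dq 0.09 e 1e-16 elb [ 0.73 -0.12  0.65] wr [ 0.68 -0.27  0.53]
20 [ 0.693 -0.037  0.25 ] [-0.2   0.48  0.28 -0.74 -1.48  0.26] dq 0.08 e 1e-16 elb [ 0.72 -0.14  0.64] wr [ 0.66 -0.28  0.52]
21 [ 0.693 -0.037  0.25 ] [-0.23  0.46  0.25 -0.79 -1.45  0.18] dq 0.08 e 2e-16 elb [ 0.7  -0.16  0.64] wr [ 0.64 -0.29  0.51]
13 [ 2.871 -2.654  7.013]
```

step_arm --steps '[0.0312,-0.0329,-0.01,0,0,0,0.3,0.0312,-0.0329,-0.01,0,0,0,0.3,0.0312,-0.0329,-0.01,0,0,0,0.3,0.0312,-0.0329,-0.01,0,0,0,0.3,0.0312,-0.0329,-0.01,0,0,0,0.3]'

```text
clock: 10.4
position: [0.5912, -0.1685, 0.209]
ee_rot: [0.0, 0.999, -0.04, 0.002]
ft_force: [0.6, -1.4, -0.3]
opening: 0.7
```

step_arm --steps '[0.0312,-0.0329,-0.01,0,0,0,0.3,0.0312,-0.0329,-0.01,0,0,0,0.3,0.0312,-0.0329,-0.01,0,0,0,0.3,0,0,0,2.87,-2.65,7.01,0.3,0,0,0,2.87,-2.65,7.01,0.3]'

```text
clock: 10.9
position: [0.692, -0.0766, 0.2383]
ee_rot: [-0.053, 0.984, -0.162, -0.043]
ft_force: [0.3, -1.0, -0.2]
opening: 0.697
```

step_arm --steps '[0,0,0,2.87,-2.65,7.01,0.3,0,0,0,2.87,-2.65,7.01,0.3,0,0,0,2.87,-2.65,7.01,0.3,0,0,0,2.87,-2.65,7.01,0.3,0,0,0,2.87,-2.65,7.01,0.3]'

```text
clock: 11.4
position: [0.6915, -0.0791, 0.2382]
ee_rot: [-0.176, 0.864, -0.448, -0.148]
ft_force: [-0.3, -0.1, -0.3]
opening: 0.697
```

step_arm --steps '[0,0,0,2.87,-2.65,7.01,0.3,0,0,0,2.87,-2.65,7.01,0.3,0,0,0,2.87,-2.65,7.01,0.3,0,0,0,2.87,-2.65,7.01,0.3,0,0,0,2.87,-2.65,7.01,0.3]'

```text
clock: 11.9
position: [0.6914, -0.0795, 0.2382]
ee_rot: [0.278, -0.639, 0.678, 0.234]
ft_force: [-0.2, -0.5, 0.4]
opening: 0.701
```

```bash
cat > gk.py <<'E'
from kin import *; from h import *
np.set_printoptions(precision=4,suppress=True,linewidth=170)
def tilted(pos,az,deg=45,back=0):
    t=np.deg2rad(deg); z=np.array([np.cos(t)*np.cos(az),np.cos(t)*np.sin(az),-np.sin(t)]); y=np.array([-np.sin(az),np.cos(az),0])
    return goal(np.array(pos)-back*z,z,y)
E
python3 - <<'E'
from gk import *
s=log(); delta(s,tilted([.713,.097,.024],1.38,45,.15))
im,d=ctrl.camera("wrist"); cv2.imwrite("pics/w6.png",im); s=ctrl.read_state(); np.savez("pics/w6.npz",im=im,d=d,p=s["position"],q=s["ee_rot"])
E
```

```text
clock 11.90 q [-0.26  0.51  0.31 -0.74 -1.52  0.3 ] pos [ 0.6914 -0.0795  0.2382] open 0.701 F [-0.2 -0.5  0.4]
d tool [0.0197 0.0079 0.1284] norm 0.130 rot [ 3.1 -2.3  6.3]  world d [ 0.0015  0.0724 -0.1081]
```

View pics/w6.png

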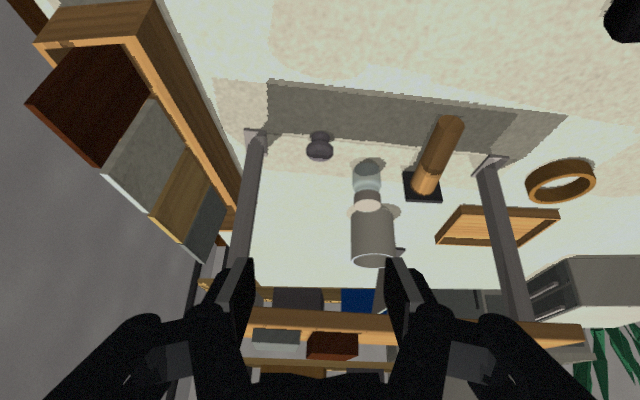

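Run:
```python
from gk import *
z=load("pics/w6.npz"); crop(z["im"],240,60,530,220,2.7,"pics/w6c.png")
P=cloud("wrist",z["d"],z["p"],z["q"])
# knob by blue-ish dark mask, heights
m=(np.hypot(P[...,0]-.713,P[...,1]-.097)<.035)&(P[...,2]>.012)&(P[...,2]<.035)
print("knob pts",m.sum(),P[m].mean(0),P[m].min(0),P[m].max(0))
# leg shaft pts: cylinder region, z>.015
m=(abs(P[...,0]-.568)<.035)&(P[...,1]>.05)&(P[...,1]<.17)&(P[...,2]>.022)&(P[...,2]<.045)
X=P[m];print("leg",len(X))
for lo in np.arange(.06,.17,.02):
    k=(X[:,1]>lo)&(X[:,1]<lo+.02); 
    if k.sum(): print(lo, np.median(X[k],axis=0), X[k].min(0)[0],X[k].max(0)[0],X[k][:,2].max())
m=(abs(P[...,0]-.568)<.04)&(P[...,1]>.02)&(P[...,1]<.2)&(P[...,2]>.008)&(P[...,2]<.06); print(P[m].min(0),P[m].max(0))
```

```text
knob pts 492 [0.7112 0.0941 0.0269] [0.6953 0.0817 0.0121] [0.7284 0.1136 0.0309]
leg 1661
0.06 [0.5662 0.0695 0.0284] 0.5500573870649674 0.5780487722664082 0.03283587705076968
0.08 [0.5703 0.0899 0.0316] 0.5511461879468157 0.5813804905984719 0.03541225482380361
0.1 [0.5728 0.1101 0.0335] 0.5541407993131067 0.5843498665675617 0.03716959898398392
0.12000000000000001 [0.5764 0.1296 0.035 ] 0.5573075666473708 0.5874751539055043 0.03930276580529585
0.14 [0.5793 0.15   0.0371] 0.5587059650171964 0.5904789465689027 0.04141388379279526
0.16000000000000003 [0.5815 0.165  0.0386] 0.5609247880677506 0.5918881514291703 0.04306867199604944
[0.548  0.0624 0.008 ] [0.6015 0.1849 0.052 ]
```

View pics/w6c.png

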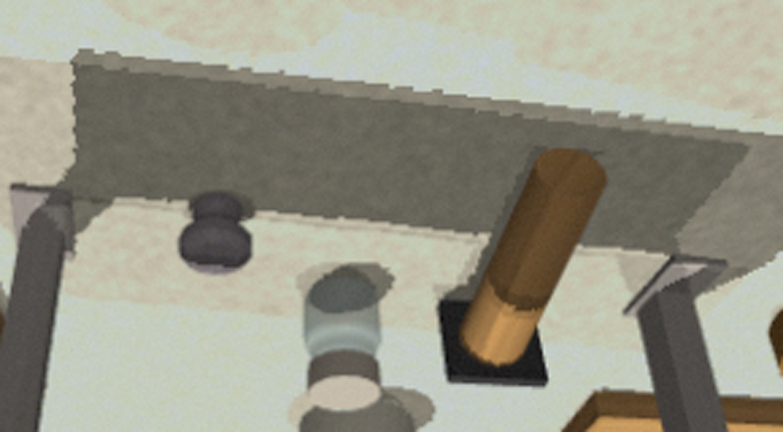

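step_arm --steps '[0,0,0,3.1,-2.3,6.3,0.3,0,0,0,0,0,0,0.3]'

```text
clock: 12.15
position: [0.6903, -0.0802, 0.2378]
ee_rot: [0.295, -0.589, 0.712, 0.243]
ft_force: [-0.2, -0.3, 0.3]
opening: 0.699
```

Run:
```python
from gk import *
s=log(); delta(s,tilted([.712,.098,.023],1.38,45,.13))
delta(s,tilted([.712,.098,.023],1.38,45,0))
```

```text
clock 12.15 q [-0.29  0.5   0.28 -0.78 -1.48  0.23] pos [ 0.6903 -0.0802  0.2378] open 0.699 F [-0.2 -0.3  0.3]
d tool [0.025  0.0124 0.1486] norm 0.151 rot [ 0.  -0.1  0.1]  world d [ 0.0043  0.0879 -0.1229]
clock 12.15 q [-0.29  0.5   0.28 -0.78 -1.48  0.23] pos [ 0.6903 -0.0802  0.2378] open 0.699 F [-0.2 -0.3  0.3]
d tool [0.0248 0.0123 0.2786] norm 0.280 rot [ 0.  -0.1  0.1]  world d [ 0.0217  0.1782 -0.2148]
```

step_arm --steps '[0.0125,0.0062,0.045,0,0,0,0.3,0.0125,0.0062,0.045,0,0,0,0.3,0,0,0.045,0,0,0,0.3,0,0,0.045,0,0,0,0.3,0,0,0,0,0,0,0.3]'

```text
clock: 12.65
position: [0.6971, 0.0356, 0.0876]
ee_rot: [0.292, -0.592, 0.71, 0.247]
ft_force: [-0.2, -1.0, -0.4]
opening: 0.698
```

Run:
```python
from gk import *
s=log(); 
delta(s,tilted([.712,.098,.023],1.38,45,0))
im,d=ctrl.camera("wrist"); cv2.imwrite("pics/w7.png",im)
print(proj("wrist",[[.712,.098,.026]],s["position"],s["ee_rot"]))
```

```text
clock 12.65 q [-0.14  0.6   0.1  -0.86 -1.2   0.34] pos [0.6971 0.0356 0.0876] open 0.698 F [-0.2 -1.  -0.4]
d tool [ 0.0003 -0.0038  0.091 ] norm 0.091 rot [ 0.7 -0.1  0.3]  world d [ 0.0149  0.0624 -0.0646]
[[314.5782 215.9398]]
```

View pics/w7.png

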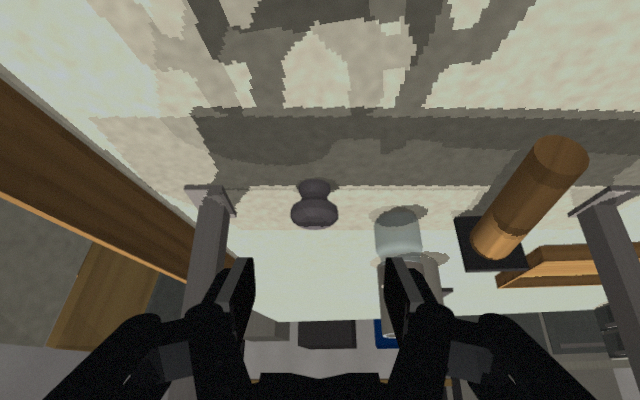

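The knob cap is at (315,212), within 4 px of its predicted position. Moving in.

step_arm --steps '[0,-0.0035,0.03,0.7,0,0.3,0.3,0,0,0.03,0,0,0,0.3,0,0,0.022,0,0,0,0.3,0,0,0.006,0,0,0,0.3,0,0,0,0,0,0,0.3]'

```text
clock: 13.2
position: [0.7149, 0.0911, 0.0294]
ee_rot: [0.297, -0.587, 0.714, 0.24]
ft_force: [-0.8, -0.5, 0.5]
opening: 0.697
```

Run:
```python
from gk import *
s=log(); 
delta(s,tilted([.712,.098,.023],1.38,45,0))
```

```text
clock 13.20 q [-0.06  0.67  0.08 -0.92 -1.07  0.37] pos [0.7149 0.0911 0.0294] open 0.697 F [-0.8 -0.5  0.5]
d tool [0.0001 0.0043 0.0089] norm 0.010 rot [-0.5 -0.1 -0. ]  world d [-0.0029  0.0069 -0.0064]
```

step_arm --steps '[0,0.0035,0.0075,0,0,0,0.3,0,0,0,0,0,0,1,0,0,0,0,0,0,1,0,0,0,0,0,0,1,0,0,0,0,0,0,1]' --force 40

```text
clock: 13.7
position: [0.713, 0.0962, 0.025]
ee_rot: [0.297, -0.586, 0.714, 0.24]
ft_force: [-1.4, -1.6, 4.1]
opening: 0.37
```

Run:
```python
from gk import *
s=log(); 
delta(s,tilted([.712,.098,.023],1.38,45,0))
im,d=ctrl.camera("wrist"); cv2.imwrite("pics/w8.png",im)
```

```text
clock 13.70 q [-0.06  0.67  0.07 -0.93 -1.06  0.38] pos [0.713  0.0962 0.025 ] open 0.370 F [-1.4 -1.6  4.1]
d tool [0.0003 0.0013 0.0025] norm 0.003 rot [-0.6 -0.1 -0.1]  world d [-0.001   0.0018 -0.002 ]
```

View pics/w8.png

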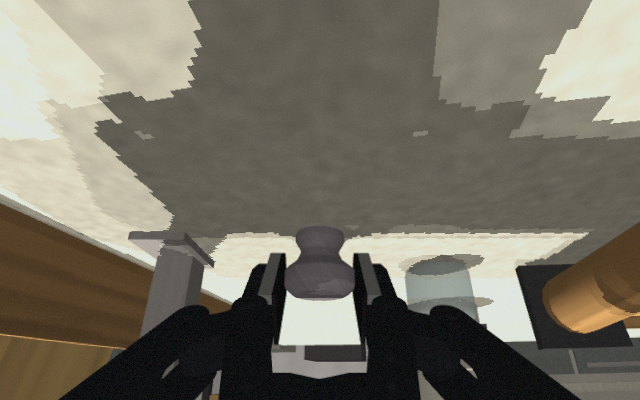

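step_arm --steps '[-0.007,0,-0.007,0,0,0,1,0,0,-0.03,0,0,0,1,0,0,-0.045,0,0,0,1,0,0,-0.045,0,0,0,1,0,0,-0.045,0,0,0,1]'

```text
clock: 14.25
position: [0.6883, -0.0183, 0.1526]
ee_rot: [0.297, -0.586, 0.715, 0.24]
ft_force: [0.2, -0.7, -0.3]
opening: 0.362
```

Run:
```python
from gk import *
s=log(); az=1.38
y=[-np.sin(az),np.cos(az),0]
g=goal([.638,-.342,.13],[0,0,-1],y); d,rv=delta(s,g)
# plan: translate back by world vector to y=-.12,z=.2 then rotate then go
T=RT(s["ee_rot"])
print("world->tool for shift", T.inv().apply(np.array([.638,-.342,.2])-s["position"]))
z=load("pics/scene0.npz");P=cloud("scene",z["d"]); m=(P[...,2]>.08)&(P[...,1]<-.38)&(P[...,2]<.2)&(P[...,0]<.75)&(P[...,0]>.4); print("spray",P[m].mean(0),P[m].min(0),P[m].max(0))
m=(P[...,2]>.06)&(P[...,2]<.3)&(P[...,0]>.7)&(P[...,0]<.9)&(P[...,1]<-.1)&(P[...,1]>-.4);print("box",P[m].min(0),P[m].max(0))
```

```text
clock 14.25 q [-0.21  0.53  0.14 -0.82 -1.3   0.3 ] pos [ 0.6883 -0.0183  0.1526] open 0.362 F [ 0.2 -0.7 -0.3]
d tool [ 0.248  -0.0144 -0.2148] norm 0.328 rot [-0.4 44.9 -0.3]  world d [-0.0503 -0.3237 -0.0226]
world->tool for shift [ 0.1986 -0.0147 -0.2644]
spray [ 0.5787 -0.5395  0.1184] [ 0.5471 -0.5643  0.0802] [ 0.5975 -0.5073  0.163 ]
box [ 0.7845 -0.4     0.0969] [ 0.9    -0.214   0.1049]
```

step_arm --steps '[0.0284,-0.0021,-0.0378,0,0,0,1,0.0284,-0.0021,-0.0378,0,0,0,1,0.0284,-0.0021,-0.0378,0,0,0,1,0,0,0,0,7.5,0,1,0,0,0,0,7.5,0,1]'

```text
clock: 14.75
position: [0.6668, -0.1623, 0.1707]
ee_rot: [0.2, -0.61, 0.75, 0.159]
ft_force: [0.6, 1.6, -0.7]
opening: 0.368
```

step_arm --steps '[0,0,0,0,7.5,0,1,0,0,0,0,7.5,0,1,0,0,0,0,7.5,0,1,0,0,0,0,7.4,0,1,0,0,0,0,0,0,1]'

```text
clock: 15.25
position: [0.6675, -0.1528, 0.1716]
ee_rot: [-0.0, -0.635, 0.772, -0.004]
ft_force: [-0.7, 0.6, -0.5]
opening: 0.367
```

Run:
```python
from gk import *
s=log(); az=1.38
y=[-np.sin(az),np.cos(az),0]
g=goal([.638,-.342,.13],[0,0,-1],y); d,rv=delta(s,g)
```

```text
clock 15.25 q [ 0.06  0.42 -0.07  0.01 -1.08 -0.26] pos [ 0.6675 -0.1528  0.1716] open 0.367 F [-0.7  0.6 -0.5]
d tool [ 0.1911 -0.0072  0.0426] norm 0.196 rot [-0.3 -0.3 -0.2]  world d [-0.0295 -0.1892 -0.0416]
```

step_arm --steps '[0.0478,-0.0018,0.01,0,0,0,1,0.0478,-0.0018,0.01,0,0,0,1,0.0478,-0.0018,0.01,0,0,0,1,0.0478,-0.0018,0.01,0,0,0,1,0,0,0.03,0,0,0,1]'

```text
clock: 15.75
position: [0.6367, -0.3516, 0.1037]
ee_rot: [0.003, -0.631, 0.776, -0.004]
ft_force: [0.6, 0.0, -1.5]
opening: 0.369
```

Run:
```python
from gk import *
s=log(); az=1.38
y=[-np.sin(az),np.cos(az),0]
g=goal([.638,-.342,.04],[0,0,-1],y); d,rv=delta(s,g)
im,d=ctrl.camera("wrist"); cv2.imwrite("pics/w9.png",im)
```

```text
clock 15.75 q [-0.24  0.54 -0.03  0.   -0.99  0.03] pos [ 0.6367 -0.3516  0.1037] open 0.369 F [ 0.6  0.  -1.5]
d tool [-0.0097  0.0014  0.0637] norm 0.064 rot [-0.6 -0.1 -0.8]  world d [ 0.0013  0.0096 -0.0637]
```

View pics/w9.png

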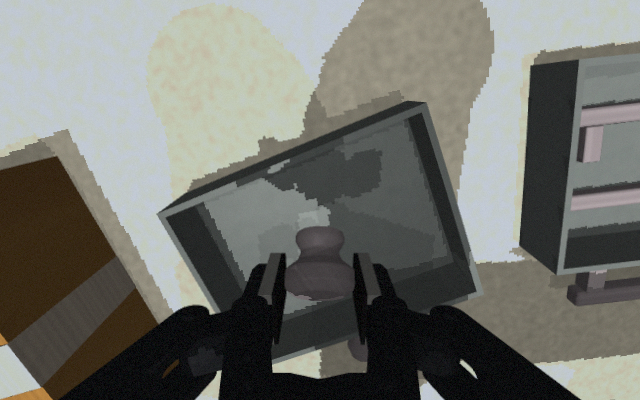

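step_arm --steps '[-0.008,0.001,0.03,0,0,0,1,0,0,0.025,0,0,0,1,0,0,0.008,0,0,0,1,0,0,0,0,0,0,1,0,0,0,0,0,0,0.4]'

```text
clock: 16.3
position: [0.6387, -0.3372, 0.0398]
ee_rot: [0.002, -0.634, 0.774, -0.003]
ft_force: [0.7, -0.1, 0.7]
opening: 0.524
```

step_arm --steps '[0,0,0,0,0,0,0.4,0,0,0,0,0,0,0.4,0,0,-0.03,0,0,0,0.4,0,0,-0.05,0,0,0,0.3,0,0,-0.05,0,0,0,0.3]'

```text
clock: 16.8
position: [0.6367, -0.3369, 0.17]
ee_rot: [0.001, -0.633, 0.774, -0.002]
ft_force: [1.5, -0.2, 0.9]
opening: 0.696
```

Run:
```python
from gk import *
s=log()
im,d=ctrl.camera("wrist"); cv2.imwrite("pics/w10.png",im)
# leg pregrasp: grip point 25mm from tip
az=1.439; tip=np.array([.5635,.0635]); a=np.array([np.cos(az),np.sin(az)])
gp=tip+.025*a; print("grip",gp)
g=tilted([*gp,.022],az,45,.20); d,rv=delta(s,g)
g=tilted([*gp,.022],az,45,0); delta(s,g)
```

```text
grip [0.5668 0.0883]
clock 16.80 q [-0.22  0.48  0.03  0.   -1.12  0.02] pos [ 0.6367 -0.3369  0.17  ] open 0.696 F [ 1.5 -0.2  0.9]
d tool [-0.2619  0.143   0.0058] norm 0.298 rot [ -1.7 -45.   -3.5]  world d [-0.0885  0.285  -0.0065]
clock 16.80 q [-0.22  0.48  0.03  0.   -1.12  0.02] pos [ 0.6367 -0.3369  0.17  ] open 0.696 F [ 1.5 -0.2  0.9]
d tool [-0.4031  0.1531  0.1472] norm 0.456 rot [ -1.7 -45.   -3.5]  world d [-0.0699  0.4252 -0.148 ]
```

View pics/w10.png

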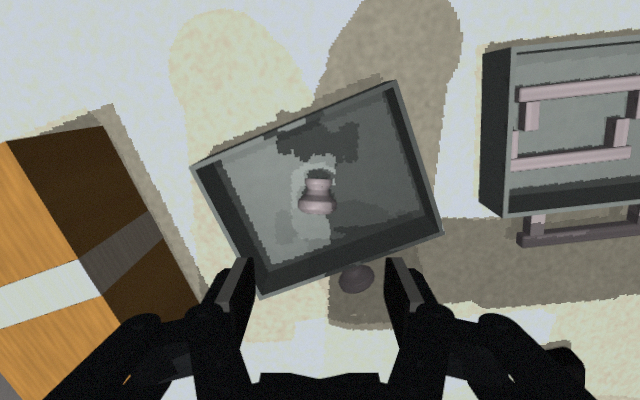

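The knob lies in its bin at (317,197). Now for the leg.

step_arm --steps '[-0.0374,0.0204,0,0,0,0,0.3,-0.0374,0.0204,0,0,0,0,0.3,-0.0374,0.0204,0,0,0,0,0.3,-0.0374,0.0204,0,0,0,0,0.3,-0.0374,0.0204,0,0,0,0,0.3]'

```text
clock: 17.35
position: [0.5736, -0.1321, 0.1685]
ee_rot: [0.002, -0.633, 0.774, -0.003]
ft_force: [1.2, 1.4, -0.1]
opening: 0.699
```

step_arm --steps '[-0.0374,0.0204,0,0,0,0,0.3,0,0,0,-0.28,-7.5,-0.58,0.3,0,0,0,-0.28,-7.5,-0.58,0.3,0,0,0,-0.28,-7.5,-0.58,0.3,0,0,0,-0.28,-7.5,-0.58,0.3]'

```text
clock: 17.85
position: [0.563, -0.0918, 0.1701]
ee_rot: [0.199, -0.629, 0.732, 0.169]
ft_force: [-0.8, 0.4, -1.7]
opening: 0.7
```

step_arm --steps '[0,0,0,-0.28,-7.5,-0.58,0.3,0,0,0,-0.28,-7.5,-0.58,0.3,0,0,0,0,0,0,0.3]'

```text
clock: 18.15
position: [0.5607, -0.0956, 0.1652]
ee_rot: [0.289, -0.606, 0.696, 0.253]
ft_force: [0.9, 0.1, -1.2]
opening: 0.696
```

Run:
```python
from gk import *
s=log()
im,d=ctrl.camera("wrist"); cv2.imwrite("pics/w11.png",im); s=ctrl.read_state(); np.savez("pics/w11.npz",im=im,d=d,p=s["position"],q=s["ee_rot"])
P=cloud("wrist",d,s["position"],s["ee_rot"])
m=(abs(P[...,0]-.568)<.035)&(P[...,1]>.05)&(P[...,1]<.17)&(P[...,2]>.01)&(P[...,2]<.045)
X=P[m];print("leg",len(X),X.min(0))
for lo in np.arange(.06,.17,.01):
    k=(X[:,1]>lo)&(X[:,1]<lo+.01); 
    if k.sum(): print(lo, (X[k].min(0)[0]+X[k].max(0)[0])/2,X[k].max(0)[0]-X[k].min(0)[0],X[k][:,2].max())
delta(s,tilted([.5668,.0883,.022],1.439,45,0))
```

```text
leg 1582 [0.5483 0.0618 0.01  ]
0.06 0.5630745201516576 0.029518942173882845 0.030708282581984214
0.06999999999999999 0.5637992378819214 0.030219583179977305 0.031995228611892856
0.07999999999999999 0.5653195604390195 0.029517438932821882 0.03260218191999792
0.08999999999999998 0.5662910437951804 0.03032867360496061 0.033808044849018726
0.09999999999999998 0.5670646502453793 0.030780073410619724 0.03466301316224574
0.10999999999999997 0.5679097931176036 0.031845506479728836 0.0358592000236552
0.11999999999999997 0.5694583363176806 0.03088877382919275 0.037269042024064586
0.12999999999999995 0.5703113422669297 0.03151622919274122 0.03795071801097755
0.13999999999999996 0.5712918520435809 0.03205804123549538 0.03917492334007697
0.14999999999999997 0.5722239333198924 0.032952006285159596 0.039739838444249276
0.15999999999999995 0.5738666381139503 0.03219787818517428 0.04131270512734053
clock 18.20 q [-0.37  0.44 -0.01 -0.77 -1.41  0.47] pos [ 0.5612 -0.0951  0.166 ] open 0.696 F [-0.1  0.1  0.4]
d tool [-0.0271  0.0195  0.2309] norm 0.233 rot [-0.2  0.  -0.3]  world d [ 0.0056  0.1834 -0.144 ]
```

View pics/w11.png

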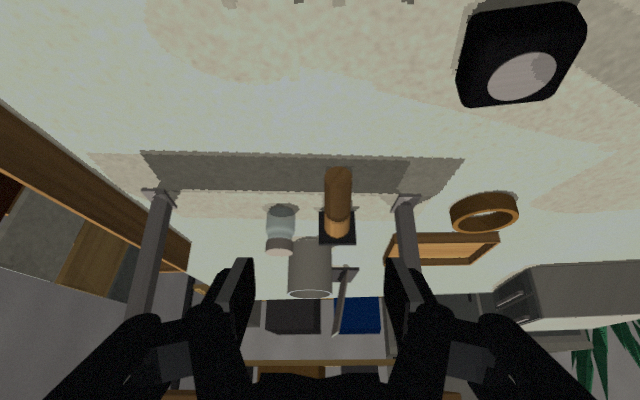

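Run:
```python
from gk import *
s=ctrl.read_state()
g=tilted([.5657,.0873,.022],1.463,45,0); delta(s,g)
T=RT(s["ee_rot"])
sim(s["qpos"],s["position"],T,[[-.0135,.01,.045,0,0,0],[-.0135,.01,.045,-1.1,0,-1.1],[0,0,.045,0,0,0],[0,0,.045,0,0,0],[0,0,.04,0,0,0]])
```

```text
clock 18.20 q [-0.37  0.44 -0.01 -0.77 -1.41  0.47] pos [ 0.5612 -0.0951  0.166 ] open 0.696 F [-0.1  0.1  0.4]
d tool [-0.0263  0.0204  0.2301] norm 0.232 rot [-1.2  0.  -1.3]  world d [ 0.0045  0.1824 -0.144 ]
0 [ 0.557 -0.053  0.144] [-0.31  0.43 -0.07 -0.8  -1.33  0.48] dq 0.08 e 4e-16 elb [ 0.63 -0.2   0.52] wr [ 0.52 -0.31  0.4 ]
1 [ 0.553 -0.01   0.122] [-0.24  0.44 -0.12 -0.82 -1.27  0.5 ] dq 0.06 e 2e-16 elb [ 0.63 -0.16  0.5 ] wr [ 0.52 -0.27  0.38]
2 [0.556 0.021 0.09 ] [-0.2   0.47 -0.15 -0.86 -1.2   0.52] dq 0.07 e 3e-17 elb [ 0.64 -0.13  0.46] wr [ 0.53 -0.23  0.35]
3 [0.56  0.053 0.058] [-0.15  0.51 -0.18 -0.9  -1.13  0.55] dq 0.07 e 2e-16 elb [ 0.64 -0.1   0.43] wr [ 0.53 -0.2   0.31]
4 [0.563 0.081 0.03 ] [-0.11  0.55 -0.19 -0.94 -1.07  0.57] dq 0.06 e 1e-16 elb [ 0.65 -0.07  0.4 ] wr [ 0.53 -0.17  0.29]
```

step_arm --steps '[-0.0132,0.0102,0.045,0,0,0,0.3,-0.0132,0.0102,0.045,-1.2,0,-1.3,0.3,0,0,0.045,0,0,0,0.3,0,0,0.045,0,0,0,0.3,0,0,0,0,0,0,0.3]'

```text
clock: 18.7
position: [0.5567, 0.0595, 0.0565]
ee_rot: [0.283, -0.62, 0.685, 0.257]
ft_force: [-0.4, -0.2, 0.1]
opening: 0.698
```

Run:
```python
from gk import *
s=log()
g=tilted([.5657,.0873,.022],1.463,45,0); delta(s,g)
im,d=ctrl.camera("wrist"); cv2.imwrite("pics/w12.png",im)
```

```text
clock 18.70 q [-0.14  0.51 -0.18 -0.9  -1.13  0.55] pos [0.5567 0.0595 0.0565] open 0.698 F [-0.4 -0.2  0.1]
d tool [ 0.0041 -0.0063  0.0446] norm 0.045 rot [ 0.4 -0.   0.3]  world d [ 0.009   0.0278 -0.0345]
```

View pics/w12.png

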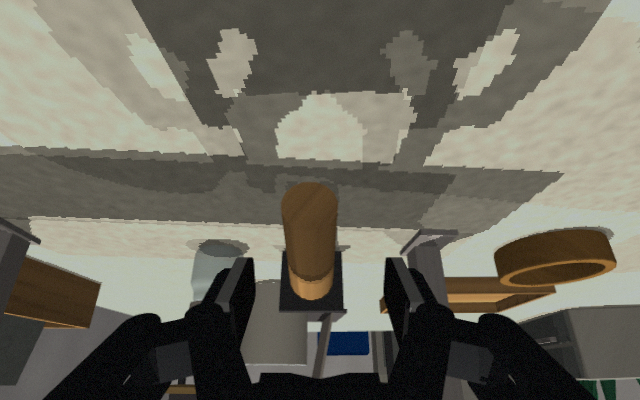

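The shaft, from (309,185) to (311,290), lies between the fingers. A 6 mm sideways correction remains, which agrees with the picture.

step_arm --steps '[0.004,-0.006,0.018,0.4,0,0.3,0.3,0,0,0.018,0,0,0,0.3,0,0,0.006,0,0,0,0.3,0,0,0,0,0,0,0.3]'

```text
clock: 19.15
position: [0.5675, 0.0814, 0.0259]
ee_rot: [0.286, -0.617, 0.688, 0.254]
ft_force: [0.2, -0.6, 0.3]
opening: 0.698
```

Run:
```python
from gk import *
s=log()
g=tilted([.5657,.0873,.022],1.463,45,0); delta(s,g)
```

```text
clock 19.15 q [-0.11  0.56 -0.19 -0.94 -1.07  0.58] pos [0.5675 0.0814 0.0259] open 0.698 F [ 0.2 -0.6  0.3]
d tool [-0.0013  0.0025  0.0068] norm 0.007 rot [-0.2 -0.   0. ]  world d [-0.0018  0.0059 -0.0039]
```

step_arm --steps '[-0.001,0.0022,0.006,0,0,0,0.3,0,0,0,0,0,0,1,0,0,0,0,0,0,1,0,0,0,0,0,0,1,0,0,0,0,0,0,1]' --force 70

```text
clock: 19.65
position: [0.5663, 0.0856, 0.0233]
ee_rot: [0.286, -0.617, 0.688, 0.254]
ft_force: [-1.6, -1.5, 4.1]
opening: 0.328
```

Run:
```python
from gk import *
s=log()
g=tilted([.5657,.0873,.022],1.463,45,0); delta(s,g)
im,d=ctrl.camera("wrist"); cv2.imwrite("pics/w13.png",im); s=ctrl.read_state(); np.savez("pics/w13.npz",im=im,d=d,p=s["position"],q=s["ee_rot"])
```

```text
clock 19.65 q [-0.1   0.56 -0.19 -0.94 -1.06  0.58] pos [0.5663 0.0856 0.0233] open 0.328 F [-1.6 -1.5  4.1]
d tool [-0.0002  0.0008  0.002 ] norm 0.002 rot [-0.3 -0.   0. ]  world d [-0.0006  0.0017 -0.0013]
```

View pics/w13.png

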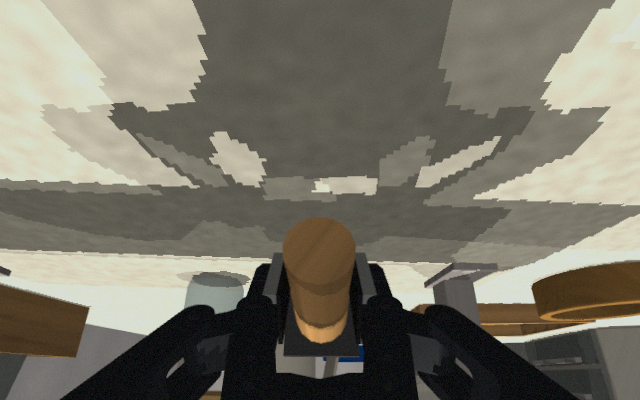

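```bash
cat > leg.py <<'E'
from gk import *
z=np.load("pics/w13.npz"); T0=RT(z["q"]); p0=z["p"]
az=1.463; el=np.deg2rad(4.8); a=np.array([np.cos(az),np.sin(az),0])
lz=-np.cos(el)*a-np.array([0,0,np.sin(el)])
tip=np.array([.5632,.0618,.0155]); base=tip-.12*lz
LZ=T0.inv().apply(lz); BASE=T0.inv().apply(base-p0)   # in tool frame
def legnow(s):
    T=RT(s["ee_rot"]); return s["position"]+T.apply(BASE), T.apply(LZ)
def place(base,azp):
    "tool pose so that leg stands with base at given point, tool leaning to azimuth azp"
    A=np.array([np.cos(azp),np.sin(azp),0]); 
    # tool -z = component; find rotation mapping LZ->k and (-tool z) horizontal comp -> A
    m=np.array([0,0,-1.])- LZ*(-LZ[2]); m/=np.linalg.norm(m)
    F=np.c_[LZ,m,np.cross(LZ,m)]; k=np.array([0,0,1.]); G=np.c_[k,A,np.cross(k,A)]
    Rg=R.from_matrix(G@F.T); return np.array(base)-Rg.apply(BASE),Rg
E
python3 - <<'E'
from leg import *
s=ctrl.read_state(); print("LZ",LZ,"BASE",BASE,"base world",base)
g=place([.42,.342,.008],1.463)
d,rv=delta(s,g); print("goal",g[0])
pp,rr,q=sim(s["qpos"],s["position"],T0,[[-.021,0,-.021,0,0,0]]+[[.03,0,-.03,0,0,0]]*4+[[-.03,0,-.03,0,0,0]]*9+[[0,0,0,*(rv/12)]]*12)
h=place([.42,.342,.25],1.463)[0]
w=rr.inv().apply(h-pp); print("to above tray",w)
n=int(np.ceil(np.linalg.norm(w)/.048)); pp,rr,q=sim(q,pp,rr,[[*(w/n),0,0,0]]*n)
w=rr.inv().apply(g[0]-pp); n=int(np.ceil(np.linalg.norm(w)/.045)); pp,rr,q=sim(q,pp,rr,[[*(w/n),0,0,0]]*n)
E
```

```text
LZ [ 0.7639 -0.0028 -0.6453] BASE [-0.0691  0.0008  0.0659] base world [0.5761 0.1807 0.0255]
clock 19.70 q [-0.1   0.56 -0.19 -0.94 -1.06  0.58] pos [0.5663 0.0857 0.0233] open 0.329 F [-1.5 -2.   4.3]
d tool [-0.2299  0.1729  0.1155] norm 0.310 rot [-0.1 94.8 -0.1]  world d [-0.1451  0.262   0.0801]
goal [0.4212 0.3476 0.1034]
0 [0.566 0.086 0.053] [-0.1   0.51 -0.19 -0.92 -1.09  0.53] dq 0.05 e 2e-16 elb [ 0.65 -0.06  0.43] wr [ 0.54 -0.17  0.31]
1 [0.562 0.044 0.053] [-0.17  0.52 -0.17 -0.89 -1.13  0.57] dq 0.07 e 2e-16 elb [ 0.65 -0.11  0.42] wr [ 0.53 -0.21  0.31]
2 [0.557 0.001 0.053] [-0.23  0.53 -0.15 -0.86 -1.18  0.6 ] dq 0.07 e 1e-16 elb [ 0.65 -0.15  0.42] wr [ 0.53 -0.25  0.31]
3 [ 0.552 -0.041  0.053] [-0.3   0.55 -0.13 -0.83 -1.22  0.62] dq 0.06 e 2e-16 elb [ 0.65 -0.2   0.42] wr [ 0.52 -0.3   0.31]
4 [ 0.547 -0.083  0.053] [-0.36  0.57 -0.1  -0.8  -1.26  0.65] dq 0.06 e 1e-16 elb [ 0.64 -0.24  0.42] wr [ 0.52 -0.34  0.31]
5 [ 0.547 -0.083  0.095] [-0.36  0.51 -0.08 -0.79 -1.31  0.59] dq 0.06 e 2e-16 elb [ 0.64 -0.24  0.46] wr [ 0.52 -0.34  0.35]
6 [ 0.547 -0.083  0.13
[... 3686 characters left out ...]
 [0.421 0.348 0.305] [ 1.19  0.55  0.08  0.22 -1.94 -1.31] dq 0.07 e 4e-16 elb [0.27 0.67 0.5 ] wr [0.45 0.62 0.54]
1 [0.421 0.348 0.265] [ 1.19  0.58  0.03  0.22 -1.87 -1.33] dq 0.07 e 2e-16 elb [0.27 0.67 0.46] wr [0.45 0.62 0.5 ]
2 [0.421 0.348 0.224] [ 1.19  0.61 -0.01  0.21 -1.8  -1.35] dq 0.07 e 3e-16 elb [0.27 0.67 0.43] wr [0.45 0.62 0.46]
3 [0.421 0.348 0.184] [ 1.19  0.64 -0.04  0.21 -1.73 -1.36] dq 0.07 e 3e-16 elb [0.27 0.67 0.39] wr [0.45 0.62 0.42]
4 [0.421 0.348 0.144] [ 1.19  0.68 -0.07  0.21 -1.67 -1.38] dq 0.07 e 2e-16 elb [0.27 0.67 0.35] wr [0.45 0.62 0.38]
5 [0.421 0.348 0.103] [ 1.19  0.73 -0.09  0.21 -1.6  -1.39] dq 0.06 e 1e-16 elb [0.27 0.67 0.31] wr [0.45 0.62 0.34]
```

step_arm --steps '[-0.01,0,-0.01,0,0,0,1,-0.011,0,-0.011,0,0,0,1,0.02,0,-0.02,0,0,0,1,0.03,0,-0.03,0,0,0,1,0.03,0,-0.03,0,0,0,1]'

```text
clock: 20.2
position: [0.5539, -0.0273, 0.0544]
ee_rot: [0.287, -0.618, 0.687, 0.253]
ft_force: [0.6, -0.2, -2.2]
opening: 0.327
```

step_arm --steps '[0.03,0,-0.03,0,0,0,1,0.02,0,-0.02,0,0,0,1,-0.02,0,-0.02,0,0,0,1,-0.03,0,-0.03,0,0,0,1,-0.03,0,-0.03,0,0,0,1]'

```text
clock: 20.7
position: [0.545, -0.0971, 0.1677]
ee_rot: [0.286, -0.616, 0.689, 0.254]
ft_force: [1.4, 0.3, -1.5]
opening: 0.327
```

step_arm --steps '[-0.03,0,-0.03,0,0,0,1,-0.03,0,-0.03,0,0,0,1,0,0,0,0,0,0,1]'

```text
clock: 21.0
position: [0.5468, -0.0978, 0.2585]
ee_rot: [0.288, -0.619, 0.687, 0.248]
ft_force: [0.3, 0.3, -1.9]
opening: 0.329
```

Run:
```python
from leg import *
s=log(); b,l=legnow(s); print(s["clock"],s["position"],s["qpos"].round(2),s["opening"],"leg base",b,"lz",l,"tip",b+.12*l)
im,d=ctrl.camera("wrist"); cv2.imwrite("pics/w14.png",im)
im,d=ctrl.camera("side"); np.savez("pics/side2.npz",im=im,d=d); crop(im,230,110,440,300,3.5,"pics/t2.png")
P=[b,b+.12*l]; print((proj("side",P)-[230,110])*3.5)
```

```text
21.0 [ 0.5468 -0.0978  0.2585] [-0.37  0.33  0.06 -0.75 -1.54  0.39] 0.32856761614702945 leg base [ 0.5565 -0.0028  0.2603] lz [-0.106  -0.9913 -0.0786] tip [ 0.5438 -0.1217  0.2509]
[[435.4776 157.2956]
 [451.8515 245.2869]]
```

View pics/w14.png

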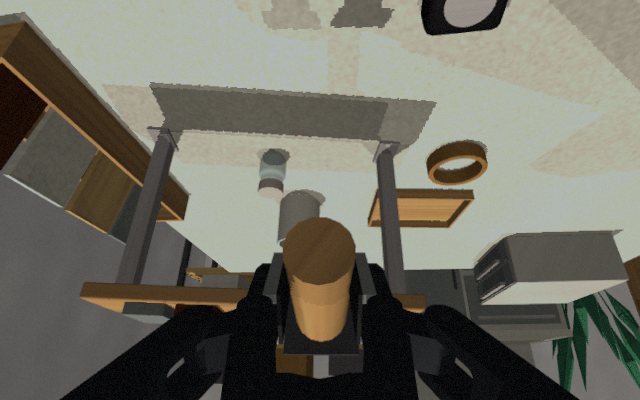

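View pics/t2.png

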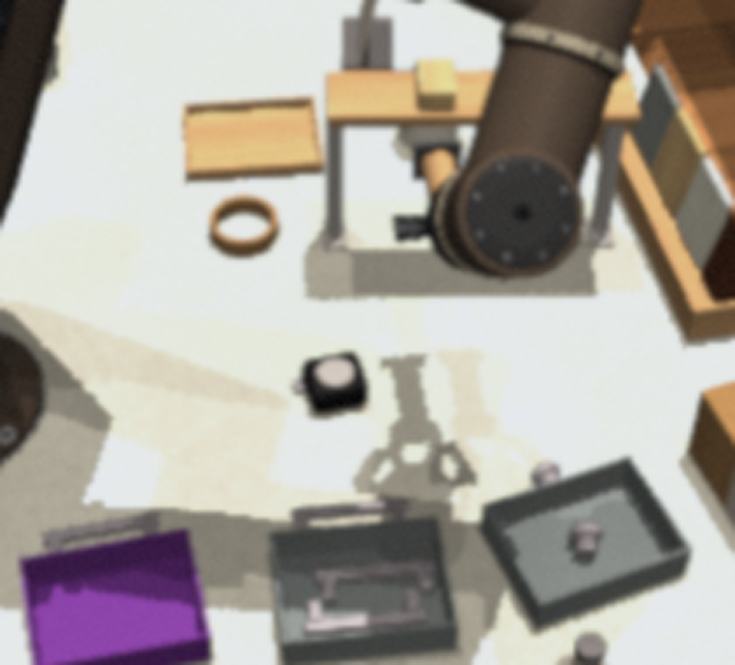

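The leg is held with no visible slip, and the plate is at (437,160) in the crop against a prediction of (435,157). Raising it and rotating upright.

step_arm --steps '[-0.03,0,-0.03,0,0,0,1,-0.03,0,-0.03,0,0,0,1,-0.03,0,-0.03,0,0,0,1,-0.03,0,-0.03,0,0,0,1,-0.018,0,-0.018,0,0,0,1]'

```text
clock: 21.6
position: [0.544, -0.0965, 0.4483]
ee_rot: [0.286, -0.617, 0.688, 0.253]
ft_force: [0.7, 0.0, -2.1]
opening: 0.327
```

step_arm --steps '[0,0,0,0,4,0,1,0,0,0,0,6.5,0,1,0,0,0,0,6.5,0,1,0,0,0,0,6.5,0,1,0,0,0,0,6.5,0,1]'

```text
clock: 22.1
position: [0.5441, -0.0966, 0.4452]
ee_rot: [0.097, -0.661, 0.739, 0.084]
ft_force: [0.0, 0.2, -1.0]
opening: 0.325
```

step_arm --steps '[0,0,0,0,6.5,0,1,0,0,0,0,6.5,0,1,0,0,0,0,6.5,0,1,0,0,0,0,6.5,0,1,0,0,0,0,6.5,0,1]'

```text
clock: 22.6
position: [0.544, -0.0959, 0.4451]
ee_rot: [-0.114, -0.659, 0.736, -0.104]
ft_force: [-0.6, -0.9, -2.5]
opening: 0.33
```

step_arm --steps '[0,0,0,0,6.5,0,1,0,0,0,0,6.5,0,1,0,0,0,0,6.5,0,1,0,0,0,0,6.5,0,1,0,0,0,0,4,0,1]'

```text
clock: 23.1
position: [0.544, -0.0957, 0.4437]
ee_rot: [-0.302, -0.61, 0.681, -0.271]
ft_force: [0.3, -0.7, -1.9]
opening: 0.329
```

Run:
```python
from leg import *
s=log(); b,l=legnow(s); print("leg base",b,"lz",l)
d,rv=delta(s,place([.42,.342,.27],1.463))
im,d=ctrl.camera("wrist"); cv2.imwrite("pics/w15.png",im)
im,d=ctrl.camera("scene"); np.savez("pics/scene3.npz",im=im,d=d); crop(im,300,50,500,200,4,"pics/s3.png")
print((proj("scene",[b,b+.12*l])-[300,50])*4)
```

```text
leg base [ 0.5429 -0.0981  0.3483] lz [-0.0014 -0.0339  0.9994]
clock 23.10 q [ 0.55  0.19 -0.27  0.63 -1.68 -0.78] pos [ 0.544  -0.0957  0.4437] open 0.329 F [ 0.3 -0.7 -1.9]
d tool [-0.3447  0.1706 -0.2643] norm 0.467 rot [0.1 1.9 0.1]  world d [-0.1228  0.4434 -0.0784]
[[152.0071 306.852 ]
 [152.3053  94.2045]]
```

View pics/w15.png

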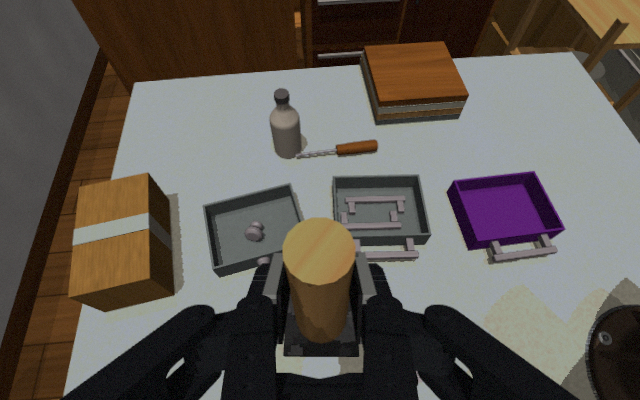

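View pics/s3.png

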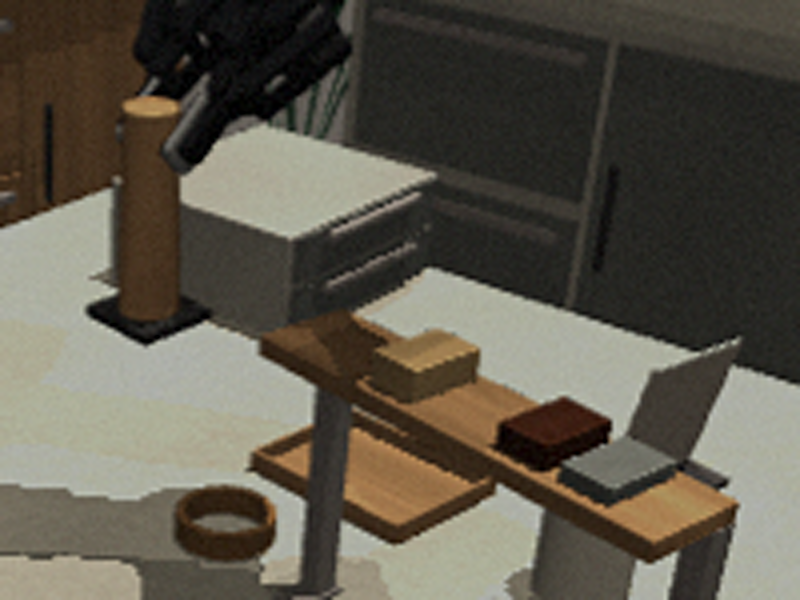

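step_arm --steps '[-0.0345,0.0171,-0.0264,0,0,0,1,-0.0345,0.0171,-0.0264,0,0,0,1,-0.0345,0.0171,-0.0264,0,0,0,1,-0.0345,0.0171,-0.0264,0,0,0,1,-0.0345,0.0171,-0.0264,0,0,0,1]'

```text
clock: 23.7
position: [0.4823, 0.1271, 0.407]
ee_rot: [-0.298, -0.61, 0.683, -0.269]
ft_force: [0.1, -0.3, -2.1]
opening: 0.331
```

step_arm --steps '[-0.0345,0.0171,-0.0264,0,0,0,1,-0.0345,0.0171,-0.0264,0,0,0,1,-0.0345,0.0171,-0.0264,0,0,0,1,-0.0345,0.0171,-0.0264,0,0,0,1,-0.0345,0.0171,-0.0264,0,1.9,0,1]'

```text
clock: 24.2
position: [0.4215, 0.3491, 0.3697]
ee_rot: [-0.309, -0.606, 0.679, -0.278]
ft_force: [1.1, 0.7, -1.3]
opening: 0.325
```

Run:
```python
from leg import *
s=log(); b,l=legnow(s); print("leg base",b,"lz",l)
d,rv=delta(s,place([.42,.342,.06],1.463))
```

```text
leg base [0.4205 0.3446 0.2743] lz [-0.002  -0.0121  0.9999]
clock 24.20 q [ 1.19  0.51  0.16  0.23 -2.05 -1.28] pos [0.4215 0.3491 0.3697] open 0.325 F [ 1.1  0.7 -1.3]
d tool [-0.161   0.0009  0.1414] norm 0.214 rot [ 0.1  0.7 -0.1]  world d [-0.0003 -0.0015 -0.2143]
```

step_arm --steps '[-0.0322,0,0.0283,0,0.7,0,1,-0.0322,0,0.0283,0,0,0,1,-0.0322,0,0.0283,0,0,0,1,-0.0322,0,0.0283,0,0,0,1,-0.0322,0,0.0283,0,0,0,1]'

```text
clock: 24.7
position: [0.4223, 0.3429, 0.1529]
ee_rot: [-0.314, -0.604, 0.676, -0.282]
ft_force: [0.0, 0.0, -1.6]
opening: 0.328
```

step_arm --steps '[0,0,0,0,0,0,1]'

```text
clock: 24.8
position: [0.4208, 0.3405, 0.15]
ee_rot: [-0.318, -0.602, 0.675, -0.283]
ft_force: [-0.3, -0.3, -1.6]
opening: 0.329
```

Run:
```python
from leg import *
s=log(); b,l=legnow(s); print("leg base",b,"lz",l)
d,rv=delta(s,place([.42,.342,.006],1.463))
im,d=ctrl.camera("side"); np.savez("pics/side4.npz",im=im,d=d); crop(im,250,60,370,180,5,"pics/t4.png")
print((proj("side",[b,b+.12*l,[b[0],b[1],.004],[.42,.342,.004]])-[250,60])*5)
im,d=ctrl.camera("scene"); np.savez("pics/scene4.npz",im=im,d=d); crop(im,330,80,450,190,5,"pics/s4.png")
print((proj("scene",[b,b+.12*l,[b[0],b[1],.004],[.42,.342,.004]])-[330,80])*5)
```

```text
leg base [0.4191 0.3338 0.0547] lz [0.0053 0.0111 0.9999]
clock 24.80 q [ 1.19  0.68 -0.07  0.21 -1.68 -1.37] pos [0.4208 0.3405 0.15  ] open 0.329 F [-0.3 -0.3 -1.6]
d tool [-0.042   0.0004  0.0254] norm 0.049 rot [ 0.3 -0.7  0.1]  world d [ 0.0004  0.0072 -0.0486]
[[263.1025 419.48  ]
 [259.0423 308.3684]
 [264.9306 463.4129]
 [264.3186 457.2242]]
[[311.5898 394.0472]
 [331.2393 230.1089]
 [304.6002 458.7262]
 [312.5246 454.8982]]
```

View pics/t4.png

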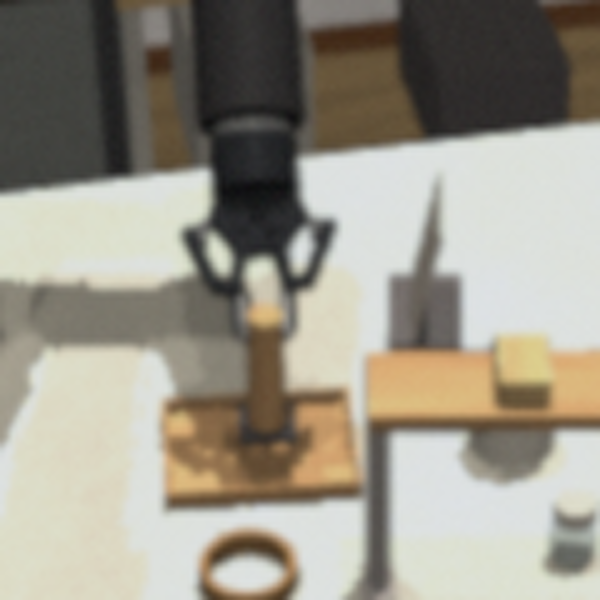

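View pics/s4.png

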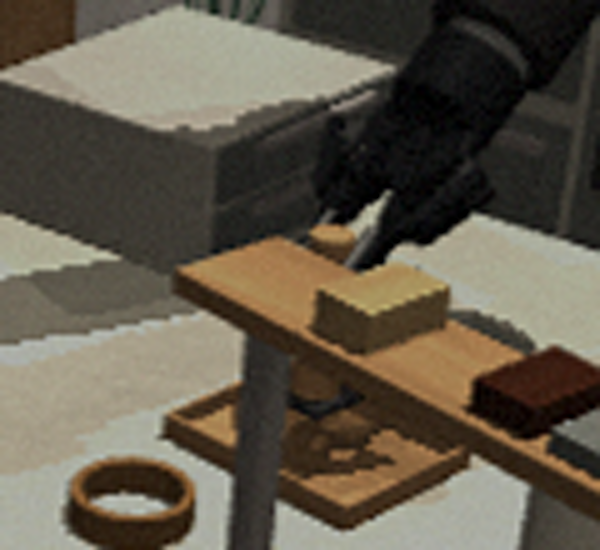

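step_arm --steps '[-0.016,0,0.002,0.3,-0.7,0.1,1,-0.014,0,0.012,0,0,0,1,-0.01,0,0.008,0,0,0,1,0,0,0,0,0,0,1]'

```text
clock: 25.3
position: [0.423, 0.3509, 0.1081]
ee_rot: [-0.31, -0.605, 0.677, -0.282]
ft_force: [0.2, -0.2, -1.9]
opening: 0.328
```

Run:
```python
from leg import *
s=log(); b,l=legnow(s); print("leg base",b,"lz",l)
d,rv=delta(s,place([.42,.345,.004],1.463))
```

```text
leg base [0.4223 0.3456 0.0127] lz [-0.0048 -0.0036  1.    ]
clock 25.30 q [ 1.19  0.72 -0.08  0.21 -1.61 -1.39] pos [0.423  0.3509 0.1081] open 0.328 F [ 0.2 -0.2 -1.9]
d tool [-0.0063  0.0018  0.006 ] norm 0.009 rot [-0.2  0.2 -0.1]  world d [-0.0018 -0.0003 -0.0087]
```

step_arm --steps '[-0.0038,0,0.0033,0,0,0,1,-0.0015,0,0.0013,0,0,0,1,0,0,0,0,0,0,1]'

```text
clock: 25.6
position: [0.4239, 0.352, 0.1043]
ee_rot: [-0.308, -0.605, 0.677, -0.283]
ft_force: [-2.3, 1.4, 4.9]
opening: 0.33
```

Run:
```python
from leg import *
s=log(); b,l=legnow(s); print("leg base",b,"lz",l,s["ft_force"],s["torque"])
d,rv=delta(s,place([.42,.345,.004],1.463))
im,d=ctrl.camera("side"); np.savez("pics/side5.npz",im=im,d=d); crop(im,250,60,370,180,5,"pics/t5.png")
```

```text
leg base [0.4235 0.3469 0.0089] lz [-0.0073 -0.0057  1.    ] [-2.2823  1.3549  4.8846] [ 1.5273  0.2712 -0.4203]
clock 25.60 q [ 1.19  0.73 -0.08  0.21 -1.6  -1.39] pos [0.4239 0.352  0.1043] open 0.330 F [-2.3  1.4  4.9]
d tool [-0.0027  0.0026  0.0044] norm 0.006 rot [-0.4  0.4 -0.2]  world d [-0.0027 -0.0013 -0.0049]
```

View pics/t5.png

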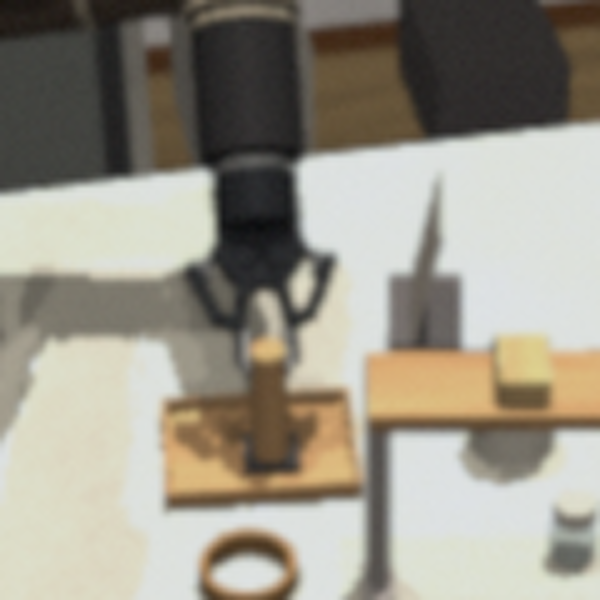

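step_arm --steps '[-0.0008,0,0.0007,0,0,0,1,0,0,0,0,0,0,0.9,0,0,0,0,0,0,0.5,0,0,0,0,0,0,0.3,0,0,0,0,0,0,0.3]' --force 20

```text
clock: 26.15
position: [0.4238, 0.3516, 0.1018]
ee_rot: [-0.309, -0.605, 0.677, -0.282]
ft_force: [-0.1, 0.5, 0.5]
opening: 0.696
```

Run:
```python
from leg import *
s=log(); print(s["opening"],s["ft_force"],s["position"])
im,d=ctrl.camera("side"); np.savez("pics/side6.npz",im=im,d=d); crop(im,250,60,370,180,5,"pics/t6.png")
im,d=ctrl.camera("wrist"); cv2.imwrite("pics/w16.png",im)
```

```text
0.6963937946753531 [-0.0647  0.4657  0.5458] [0.4238 0.3516 0.1018]
```

View pics/t6.png

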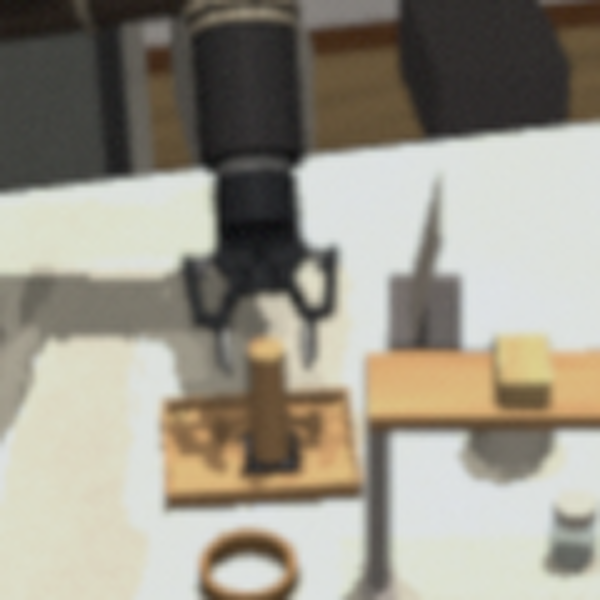

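View pics/w16.png

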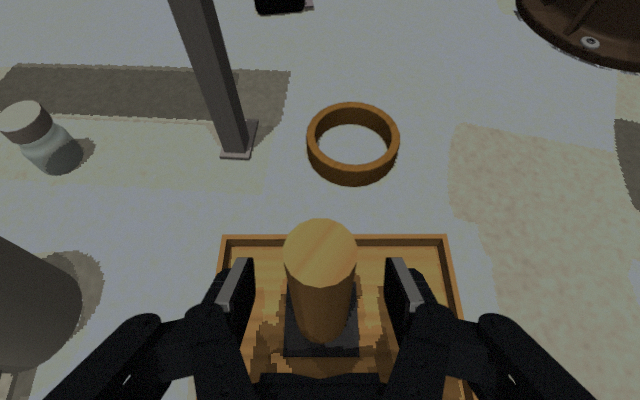

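Released, and the leg stands. Next I retreat straight back along the tool axis.

step_arm --steps '[0,0,-0.02,0,0,0,0.3,0,0,-0.04,0,0,0,0.3,0,0,-0.04,0,0,0,0.3,0,0,-0.04,0,0,0,0.3,0,0,0,0,0,0,0.3]'

```text
clock: 26.75
position: [0.4354, 0.4613, 0.1956]
ee_rot: [-0.305, -0.606, 0.678, -0.282]
ft_force: [0.2, -0.0, 0.1]
opening: 0.7
```

Run:
```python
from leg import *
s=log(); print(s["clock"],s["position"])
im,d=ctrl.camera("wrist"); s=ctrl.read_state(); cv2.imwrite("pics/w17.png",im)
P=cloud("wrist",d,s["position"],s["ee_rot"])
m=(np.hypot(P[...,0]-.423,P[...,1]-.346)<.025)&(P[...,2]>.115)&(P[...,2]<.135);print("tip",m.sum(),P[m].mean(0),P[m].min(0),P[m].max(0))
T=onplane("wrist",[(0,0)],0,s["position"],s["ee_rot"])
im,d=ctrl.camera("scene"); cv2.imwrite("pics/s7.png",im); np.savez("pics/scene7.npz",im=im,d=d); C=cloud("scene",d)
im,d=ctrl.camera("side"); cv2.imwrite("pics/t7.png",im); crop(im,230,60,440,300,2.5,"pics/t7c.png"); D=cloud("side",d)
for Q in (C,D):
    m=(np.hypot(Q[...,0]-.423,Q[...,1]-.346)<.03)&(Q[...,2]>.11)&(Q[...,2]<.14);print(m.sum(),Q[m].mean(0) if m.any() else "")
```

```text
26.75 [0.4354 0.4613 0.1956]
tip 1062 [0.4224 0.3456 0.1221] [0.4076 0.3279 0.1151] [0.437  0.3588 0.1248]
0 
48 [0.4253 0.3413 0.1221]
```

View pics/w17.png

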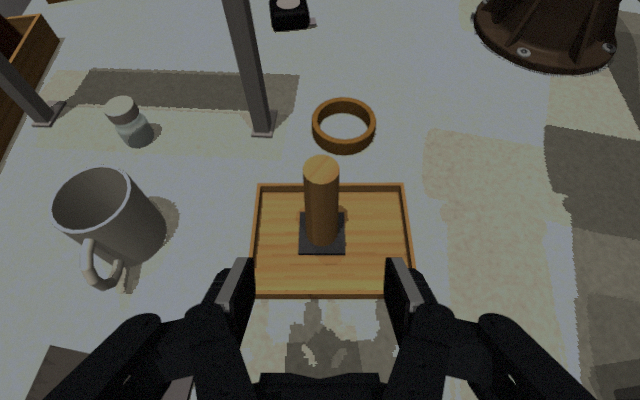

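View pics/t7c.png

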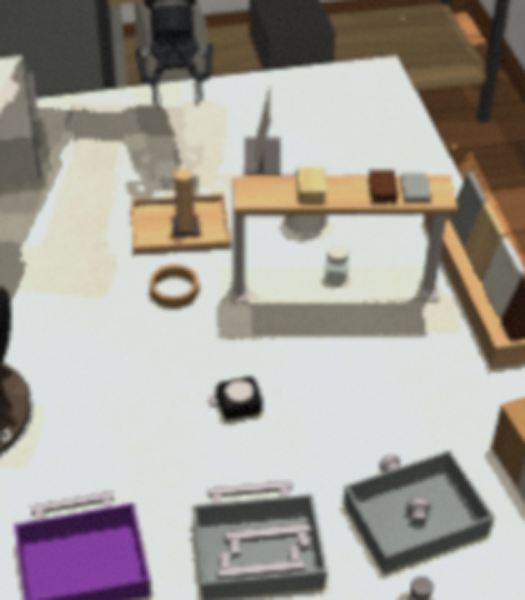

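View pics/s7.png

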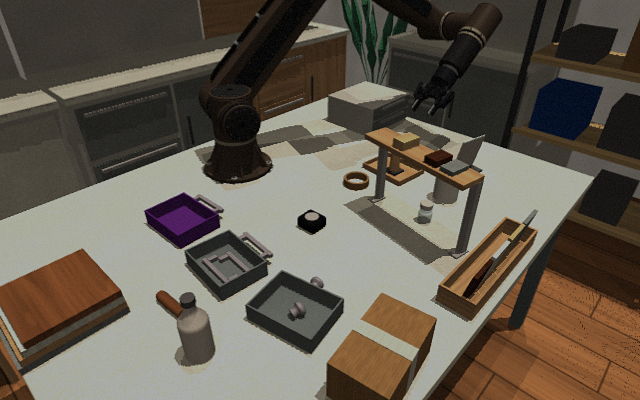

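Run:
```python
from leg import *
s=ctrl.read_state(); p,q=s["position"],s["ee_rot"]
T=onplane("wrist",[(258,184),(406,183),(415,297),(247,297)],.018,p,q); L=onplane("wrist",[(301,213),(345,213),(347,254),(299,254)],.010,p,q)
print(T,L,L.mean(0)); e=T[1]-T[0]; print(np.linalg.norm(e), np.linalg.norm(T[2]-T[1]))
c=(T[0]+T[1])/2; x=-e/np.linalg.norm(e); x=x if x[0]>0 else -x; y=np.array([-x[1],x[0],0]); ctr=c+.065*y; print("tray",ctr,"leg in tray",(L.mean(0)-ctr)@x,(L.mean(0)-ctr)@y)
```

```text
[[0.4876 0.2766 0.018 ]
 [0.3179 0.2943 0.018 ]
 [0.3407 0.4243 0.018 ]
 [0.5    0.4067 0.018 ]] [[0.4414 0.3159 0.01  ]
 [0.3925 0.3213 0.01  ]
 [0.3976 0.3702 0.01  ]
 [0.4474 0.3647 0.01  ]] [0.4197 0.343  0.01  ]
0.17060232817288415 0.13202383051388528
tray [0.4094 0.3501 0.018 ] leg in tray 0.010920730250903876 -0.005961984503291131
```

Run:
```python
from workcell import ctrl
print(ctrl.job_done(), ctrl.read_state()["clock"])
```

```text
the job is handed in; nothing more can be done
the job is handed in; nothing more can be done
```

The tidy-up is done and handed in after about 27 s of the 72 s allowed; no verdict was reported.

- **Handles:** both bar handles were picked from above and lie flat side by side in the grey bin with the sample handle. The last pictures confirm this.
- **Knob:** it was taken from under the shelf with the tool tilted 45° through the open front. In the last pictures it lies on its side near the middle of the grey bin with the sample knob.
- **Leg:** it was gripped near its tip from the front, pulled out, turned upright and set in the tray. The plate centre is about 11 mm (x) and 6 mm (y) from the tray's centre. The tip is at 122 mm against the expected 124 mm. Tip and plate positions differ by about 3 mm sideways, a tilt of about 0.03 rad, close to the measuring error.
- **Everything else:** the jar, tape measure, mug, tape roll, bottle and sign stand looked unmoved by eye in the last pictures, but I did not measure them. I did not look closely at the screwdriver, which showed no change. The wrist force readings showed no contact with the shelf, and the gripper was well clear of everything at hand-in.
- **Disagreement:** the first estimates of the tray's centre from the fixed cameras and the last one from the wrist camera differ by about 1 cm. By either estimate the leg is well inside its limits.

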